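Lock the service cover of a kitchen control unit with a flat screwdriver

TASK

The service cover of the low white control unit is shut but not locked. Take the flat screwdriver from its white block, rotate its blade lightly on the recessed slotted fastener until it drops into the slot, then turn the fastener clockwise until the latch tongue is fully home under its keeper, never forcing it. Then stand the screwdriver back in its block, fully down, and let go; leave the jar, bowl and spatula alone.

Things in the scene. Friction and masses are not known exactly. Their poses are not given: they have to be found in the camera images.
- unit: Fixed control unit, a plain white metal box 170 (x) x 200 (y) x 64 (z) mm; origin at the centre of its underside, x pointing away from the knob on its front, z up. In the middle of its top is a round well with the slotted fastener in it. Its slot starts within 0.45 rad either side of the unit's x axis; its stop, latch home, is 1.2 rad clockwise from that axis, seen from above.
- well_mouth (a point): Centre of the well's mouth in the unit's top, on the fastener's axis; the well is 33 mm across. The fastener's head (28 mm across) lies 2 to 14 mm below it; its depth and slot angle are not reported. The slot runs right across, 6 mm wide, 5 mm deep. The head is sprung: it sinks from 2 N, 2 N more per mm, for 2 mm, then is rigid. It takes up to 0.055 N m to turn and stays where left.
- latch (a joint): Travel of the latch tongue in m: 0 open, 0.012 fully home. The fastener has free play: the tongue stays at 0 until the slot has turned to 0.45 rad clockwise of the unit's x axis, then moves 16 mm per rad up to the stop.
- latch_nose (a point): Middle of the front end of the latch tongue, a steel plate 22 x 32 x 4 mm that slides in the unit's +y direction along the unit's top.
- driver_grip (a point): Centre of the black handle of the loose flat screwdriver (about 0.12 kg) that stands upright, blade down, in the white block. The handle is 26 x 26 mm square, 74 mm tall, flats along the point's x and y axes, z up along it. Under it a flange 32 mm across, its underside 42 mm below this point; the shank is 8 mm thick.
- driver_tip (a point): Middle of the blade's lower edge, 100 mm below driver_grip. The blade is 14 mm wide along this point's x axis and 3 mm thick along its y axis.
- holder_hole (a point): Centre of the mouth of the round hole (21 mm across with a chamfered edge, 62 mm deep) in the top of the fixed white block, 80 x 80 x 70 mm tall. With the screwdriver fully down its flange rests on the block and driver_tip is 58 mm below this point.
- jar: Loose jar, 60 mm across and 95 mm tall, a bystander; origin at the centre of its underside.
- bowl: Loose steel bowl, 90 mm across and 45 mm tall, a bystander; origin at the centre of its underside.
- spatula: Loose spatula lying on the table, 280 mm long along its x axis, up to 20 mm high, a bystander; origin under its middle.
Not all that is in view belongs to the job. What is shaped like the part that bears driver_grip but yellow is not meant.

How it is judged:
By the outcome, as a careful person would: the job done as asked, in the order asked, and still so for the second after the job is handed in, with the robot touching nothing.
It also fails if it takes over 72 s, if anything falls off the work surface, if the arm or the gripper's body presses on something with over 40 N, if the wrist force passes 120 N, or if a joint passes its speed limit or range.

ROBOT

A 7-joint arm with a two-finger parallel gripper is mounted at the origin on the work surface. World frame = base frame: x ahead of the robot, y to its left, z up, the work surface at z = 0. Lengths are in m, angles in rad, forces in N, time in s.
With the tool pointing down it reaches from about 0.4 to 0.875 m from the base axis. Payload 19.3 kg.
Tool frame: the origin (TCP) lies at the very end of the fingers, on their centre line; the grasp point (between the pads) lies 19 mm behind it; z points along the fingers, y is the direction in which the jaws open and shut (so a half turn about z gives the same grasp; the last joint's range is limited). The gripper opens to 85 mm and grips with 20 to 120 N. Pads are 22 mm wide; open, the fingers measure 114 mm over their backs; the gripper's body (76 mm by 85 mm) begins 54 mm behind the grasp point. The pads swing forward as they close: fully open they stand 13 mm farther back than shut.
Start: joints at [-1.238, 0.521, -0.036, 1.599, 0.021, 1.021, -0.113], TCP at [0.245, 0.575, 0.195] pointing down, gripper open.
Joint ranges: [-2.91, 2.91], [-0.3, 2.13], [-1.5, 1.42], [0.17, 2.43], [-1.26, 4.41], [0.16, 1.93], [-2.52, 2.52]. Speed limits (rad/s): [1.89, 1.89, 2.39, 2.39, 3.01, 3.01, 3.01].

INTERFACE

Orientations are given as [roll, pitch, yaw] about the fixed x, y, z axes, in that order (R = Rz(yaw) Ry(pitch) Rx(roll)).
In Python, from workcell import telemetry, imaging, ticket gives the robot as it stands.
- The arm moves only by the tool carry_out, never from a script. Its argument "series" is a list of rows, each a list of 7 numbers: the shift along the tool's x, y, z in m, then the turn, a rotation vector about the tool's x, y, z in rad, then the closure in counts, from 0 (fully open) to 255 (shut). In form: [[tx, ty, tz, ax, ay, az, jaw], ...]. A call has 1 to 10 rows; each row is the pose to reach, as a shift and turn from the pose commanded when the call began, along the tool's axes at that moment; what a row does not reach only later rows make up. A row lasts 1/8 s, in which the tool goes at most 62.5 mm and 10.7 degrees, less where a joint would pass 70% of its speed; a pose out of reach is approached as far as the arm can. A call with a gripper value outside its range is refused whole. The fingers move at their own pace and stop on an object; "force" is the grip in N (left out, the last holds). Time passes only in rows, so rows that repeat a pose let the fingers close. It gives the time, the measured TCP pose, the force and the opening at its end, in the units of the state.
- telemetry.observe(): the state, without advancing time (a new reading comes with each control period).
- imaging.grab_frame(name): name is "scene" or "top" or "wrist"; returns (picture, depth): 384x512x3 uint8, blue, green, red; 384x512 float32, m along the optical axis (not along the pixel's ray), 0 where there is no reading.
- imaging.camera_info(name): a dict with "mtx" (3x3 intrinsics, pixels), "extrinsics" (4x4, takes a point from camera to world coordinates); the wrist camera has in their place "hand_eye" (4x4, takes a point from camera to tool coordinates, whose origin is the TCP and whose axes are the flange's). Camera axes: x right, y down, z forward; pixel columns grow to the right and rows downward; lengths in m; the calibration is good to about 2 mm. A picture is of the moment at which its call begins: read the wrist's pose just before it. camera_info takes no time and is no camera call.
- ticket.job_done(): hands the job in, once; it reports no verdict.
The state is a dict: "clock": time; "qpos": joint angles; "qd": joint speeds; "joint_efforts": joint torques, N m; "position": TCP position; "tool_rot": TCP orientation; "force": force on the tool from outside, world axes, zero at the start; "moment": the same for the moment, N m; "grip_width": finger opening in m.
Only numpy, scipy, OpenCV 4.12 (cv2) and the standard library are available. Lean on these libraries where they do the work, as an engineer would, in place of code of your own. Each camera call takes 0.05 s, during which the arm holds its last target.

## Working session

There is one attempt and no reset: what is moved stays moved. The work goes in short steps, Python scripts to look and compute and a tool call to move; the robot and the scene stay as the last step left them, time stands still between calls to the robot, and variables do not carry over. Pictures are saved under pics/ and viewed, and the job is handed in when it is done.

Besides the shell and the picture viewer there is one more tool, called after "Request:" as a command line: name --pt "numbers of a row" for each row, then --argument value for the rest. carry_out: Moves the arm, as the interface text tells. Its arguments: {"type":"object","properties":{"series":{"type":"array"},"force":{"type":"number"}},"required":["series"]}

```bash
mkdir -p pics; ls; python3 - <<'E'
from workcell import telemetry, imaging
import cv2,numpy as np
print(telemetry.observe())
for n in ["scene","top","wrist"]:
    p,d=imaging.grab_frame(n); cv2.imwrite(f"pics/{n}0.png",p); np.save(f"{n}0.npy",d)
    i=imaging.camera_info(n); print(n,{k:np.round(v,4).tolist() if not isinstance(v,(str,)) else v for k,v in i.items()})
E
```

```text
pics
{'clock': 0.0, 'qpos': array([-1.23817582,  0.52203928, -0.03634858,  1.5999881 ,  0.02120036,
        1.02109435, -0.11277937]), 'qd': array([-0.00088733, -0.00107838,  0.00061622,  0.00127414,  0.00173121,
       -0.00054534,  0.00014594]), 'joint_efforts': array([-1.21416757e-03, -9.27098036e+01,  1.97856970e+00, -3.69934273e+01,
        1.77064352e-02,  7.92342005e-03, -1.08754730e-04]), 'position': array([0.24488792, 0.57462203, 0.1949169 ]), 'tool_rot': array([-3.14045074e+00,  7.08672099e-05,  2.73880105e+00]), 'force': array([ 0.21640902,  1.19977335, -0.30415262]), 'moment': array([-0.04360067,  0.00950173,  0.01053495]), 'grip_width': 0.08552300171875575}
scene {'mtx': [[477.3001, 0.0, 253.7209], [0.0, 477.3001, 191.9796], [0.0, 0.0, 1.0]], 'extrinsics': [[-0.1546, 0.7928, -0.5896, 1.2122], [0.988, 0.1207, -0.0967, 0.1446], [-0.0055, -0.5974, -0.8019, 0.9376], [0.0, 0.0, 0.0, 1.0]]}
top {'mtx': [[416.7585, 0.0, 252.9351], [0.0, 416.7585, 197.8466], [0.0, 0.0, 1.0]], 'extrinsics': [[-0.0009, -0.9793, 0.2023, 0.3612], [-1.0, 0.0018, 0.004, 0.0359], [-0.0043, -0.2023, -0.9793, 1.1135], [0.0, 0.0, 0.0, 1.0]]}
wrist {'mtx': [[297.3794, 0.0, 255.7021], [0.0, 297.3794, 200.5672], [0.0, 0.0, 1.0]], 'hand_eye': [[0.0005, -0.9634, -0.2682, 0.0669], [1.0, 0.0007, -0.0004, -0.0002], [0.0005, -0.2682, 0.9634, -0.1773], [0.0, 0.0, 0.0, 1.0]]}
```

View pics/scene0.png

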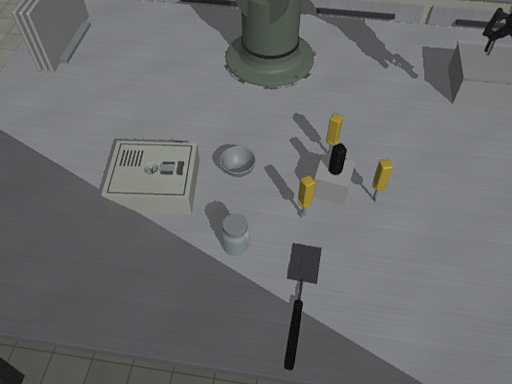

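View pics/top0.png

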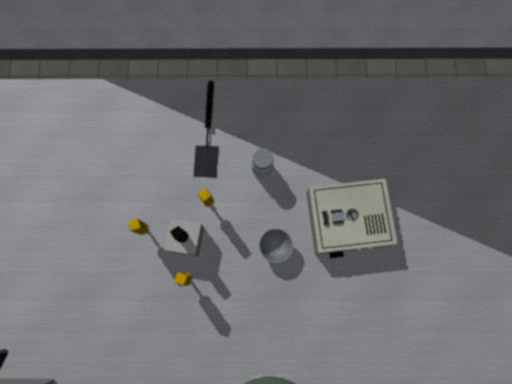

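View pics/wrist0.png

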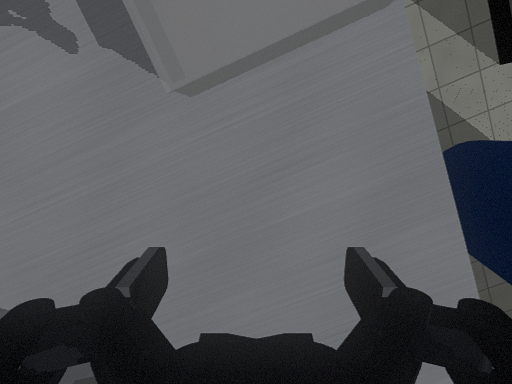

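The scene shows the unit at (152,170) and the black driver in its block at (338,160), with three yellow decoys around it. In the top view these are the unit at (352,215), the black handle at (180,234) and the knob at (337,254). I'll zoom in and measure.

```bash
cat > h.py <<'E'
import numpy as np,cv2
from workcell import imaging
def info(n):
    i=imaging.camera_info(n); return np.array(i["mtx"]),np.array(i["extrinsics"])
def cloud(n,d,T=None):
    K=np.array(imaging.camera_info(n)["mtx"])
    T=T if T is not None else info(n)[1]
    v,u=np.mgrid[:d.shape[0],:d.shape[1]]
    P=np.stack([(u-K[0,2])/K[0,0]*d,(v-K[1,2])/K[1,1]*d,d],-1)
    return P@T[:3,:3].T+T[:3,3]
def ray(K,T,u,v,z):
    d=T[:3,:3]@np.array([(u-K[0,2])/K[0,0],(v-K[1,2])/K[1,1],1]); o=T[:3,3]
    return o+d*(z-o[2])/d[2]
def wristT(st):
    from scipy.spatial.transform import Rotation as R
    T=np.eye(4);T[:3,:3]=R.from_euler('xyz',st["tool_rot"]).as_matrix();T[:3,3]=st["position"]
    return T@np.array(imaging.camera_info("wrist")["hand_eye"])
E
python3 - <<'E'
from h import *
t=cv2.imread("pics/top0.png");s=cv2.imread("pics/scene0.png")
a=cv2.resize(t[170:270,300:410],None,fx=6,fy=5.5,interpolation=cv2.INTER_CUBIC)
b=cv2.resize(s[95:235,280:420],None,fx=4.2,fy=4.2,interpolation=cv2.INTER_CUBIC)
c=cv2.resize(s[130:220,95:210],None,fx=6,fy=6,interpolation=cv2.INTER_CUBIC)
for n,x in zip("abc",(a,b,c)): cv2.imwrite(f"pics/crop_{n}.png",cv2.convertScaleAbs(x,alpha=1.4))
for n in("top","scene"):
    d=np.load(n+"0.npy");im=cv2.imread(f"pics/{n}0.png");P=cloud(n,d)
    hsv=cv2.cvtColor(im,cv2.COLOR_BGR2HSV)
    m=cv2.inRange(hsv,(15,120,60),(40,255,255)); k,l,st,ce=cv2.connectedComponentsWithStats(m)
    for i in range(1,k):
        if st[i,4]>30:
            q=P[l==i]; print(n,"yellow",ce[i].round(),st[i,4],q.mean(0).round(3),q[:,2].min().round(3),q[:,2].max().round(3), np.median(q[q[:,2]>q[:,2].max()-.012],0).round(4))
    z=P[...,2]
    for (lo,hi) in((.055,.08),(.1,.2)):
        m=((z>lo)&(z<hi)&(d>0)&(abs(P[...,1])<.5)&(P[...,0]>.25)).astype(np.uint8)
        k,l,st,ce=cv2.connectedComponentsWithStats(m)
        for i in range(1,k):
            if st[i,4]>30:
                q=P[l==i]; r=cv2.minAreaRect(q[:,:2].astype(np.float32)); print(n,lo,ce[i].round(),st[i,4],"med",np.median(q,0).round(4),"rect",np.round(r[0],4),np.round(r[1],4),round(r[2],2))
E
```

```text
top yellow [206. 197.] 164 [0.567 0.154 0.125] -0.0 1.114 [0.3612 0.0359 1.1135]
top yellow [138. 226.] 188 [0.497 0.316 0.122] 0.059 1.114 [0.3612 0.0359 1.1135]
top yellow [183. 278.] 180 [0.374 0.204 0.12 ] -0.003 0.142 [0.3748 0.2077 0.1353]
top 0.055 [261. 167.] 99 med [0.6563 0.0191 0.0664] rect [0.6667 0.0192] [0.0577 0.0369] 81.98
top 0.055 [352. 215.] 5087 med [ 0.5324 -0.2111  0.0633] rect [ 0.5354 -0.2119] [0.1712 0.2017] 6.34
top 0.055 [209. 203.] 31 med [0.5628 0.1523 0.0629] rect [0.5659 0.155 ] [0.0147 0.0308] 19.97
top 0.055 [183. 237.] 853 med [0.4742 0.2124 0.0687] rect [0.48   0.2198] [0.0815 0.0801] 80.47
top 0.055 [145. 229.] 43 med [0.4956 0.3129 0.0642] rect [0.4975 0.3148] [0.0145 0.0313] 67.54
top 0.1 [205. 196.] 142 med [0.5698 0.156  0.1344] rect [0.5724 0.1576] [0.026  0.0257] 39.03
top 0.1 [135. 225.] 169 med [0.4982 0.3192 0.1343] rect [0.5005 0.3222] [0.0261 0.0259] 20.76
top 0.1 [177. 233.] 166 med [0.4775 0.2168 0.1463] rect [0.4797 0.2196] [0.0266 0.0264] 32.76
top 0.1 [181. 278.] 149 med [0.3748 0.2061 0.1349] rect [0.3742 0.2084] [0.0264 0.026 ] 69
[... 522 characters left out ...]
2172] [0.0799 0.0864] 80.7
scene 0.055 [378. 185.] 91 med [0.5119 0.3172 0.0686] rect [0.5094 0.3181] [0.0322 0.016 ] 69.5
scene 0.055 [304. 202.] 89 med [0.5844 0.156  0.0688] rect [0.5837 0.1557] [0.032  0.0177] 87.21
scene 0.055 [235. 238.] 221 med [0.7012 0.0208 0.0681] rect [0.6903 0.0171] [0.0384 0.0565] 7.73
scene 0.1 [335. 122.] 215 med [0.3842 0.2056 0.1286] rect [0.3765 0.2066] [0.0273 0.0287] 63.97
scene 0.1 [338. 154.] 304 med [0.4883 0.2165 0.1355] rect [0.4822 0.2164] [0.029  0.0273] 35.82
scene 0.1 [384. 168.] 266 med [0.5096 0.3189 0.1286] rect [0.5027 0.3205] [0.0274 0.0267] 17.68
scene 0.1 [306. 185.] 263 med [0.5809 0.1553 0.1302] rect [0.5759 0.1554] [0.0276 0.0259] 40.78
```

View pics/crop_a.png

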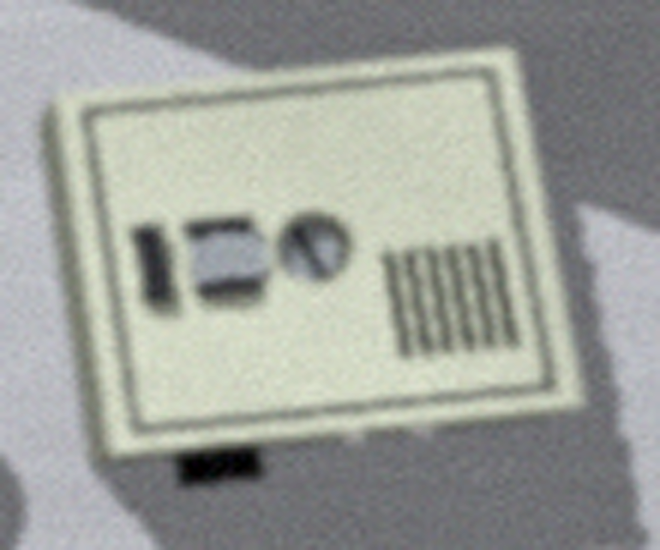

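View pics/crop_b.png

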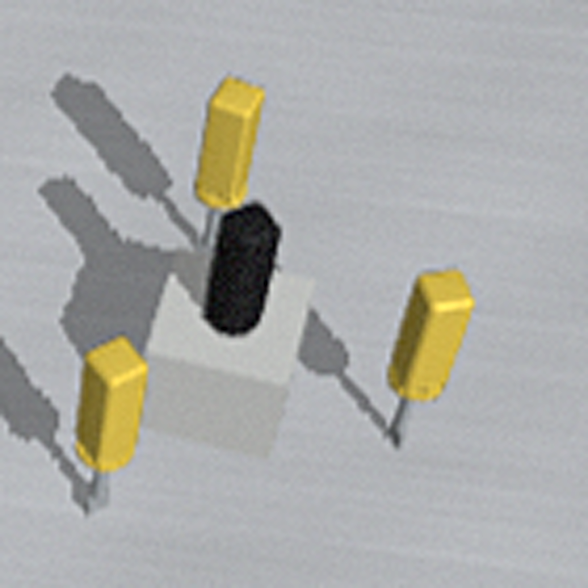

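View pics/crop_c.png

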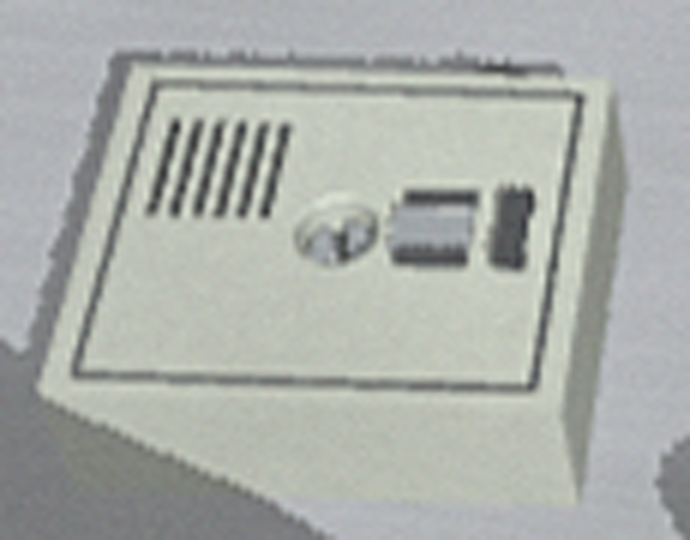

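```bash
cat >> h.py <<'E'
def delta(x,y,z,yaw,st=None,tilt=False):
    """shift+rotvec in tool axes from the measured pose to (x,y,z), pointing down with yaw"""
    from scipy.spatial.transform import Rotation as R
    from workcell import telemetry
    st=st or telemetry.observe()
    A=R.from_euler('xyz',st["tool_rot"]); B=R.from_euler('xyz',[np.pi,0,yaw])
    return A.inv().apply(np.array([x,y,z])-st["position"]).round(4),(A.inv()*B).as_rotvec().round(4)
E
python3 -c "
from h import *
print(delta(.4797,.2196,.25,2.14))"
```

```text
(array([-0.3552, -0.2347, -0.0547]), array([-8.000e-04,  3.000e-04,  5.987e-01]))
```

Request:
carry_out --pt "0 0 -0.055 0 0 0.15 0" --pt "-0.3552 -0.2347 -0.0547 0 0 0.5987 0" --pt "-0.3552 -0.2347 -0.0547 0 0 0.5987 0" --pt "-0.3552 -0.2347 -0.0547 0 0 0.5987 0" --pt "-0.3552 -0.2347 -0.0547 0 0 0.5987 0" --pt "-0.3552 -0.2347 -0.0547 0 0 0.5987 0" --pt "-0.3552 -0.2347 -0.0547 0 0 0.5987 0" --pt "-0.3552 -0.2347 -0.0547 0 0 0.5987 0" --pt "-0.3552 -0.2347 -0.0547 0 0 0.5987 0" --pt "-0.3552 -0.2347 -0.0547 0 0 0.5987 0"

```text
clock: 1.4
position: [0.4795, 0.2202, 0.25]
tool_rot: [-3.141, -0.0, 2.14]
force: [-0.6, -0.2, 0.3]
grip_width: 0.0854
```

```bash
python3 - <<'E'
from h import *
from workcell import telemetry
st=telemetry.observe(); print(st["qpos"].round(3),st["position"],st["tool_rot"])
p,d=imaging.grab_frame("wrist"); cv2.imwrite("pics/w1.png",p)
T=wristT(st);P=cloud("wrist",d,T);z=P[...,2]
for lo,hi in((.06,.08),(.143,.16)):
    m=((z>lo)&(z<hi)&(d>0)).astype(np.uint8);k,l,s,ce=cv2.connectedComponentsWithStats(m)
    for i in range(1,k):
        if s[i,4]>60:
            q=P[l==i];r=cv2.minAreaRect(q[:,:2].astype(np.float32));print(lo,ce[i].round(1),s[i,4],np.median(q,0).round(4),np.round(r[0],4),np.round(r[1],4),round(r[2],2))
E
```

```text
[-0.73   0.314  0.24   1.798 -0.086  1.04   0.112] [0.47950848 0.22015327 0.25004912] [-3.14130997e+00 -3.17914285e-04  2.14013729e+00]
0.06 [255.8 172.7] 3312 [0.4733 0.2273 0.0689] [0.4815 0.2176] [0.0804 0.0801] 80.61
0.143 [255.9 191.5] 676 [0.4809 0.2188 0.1475] [0.4813 0.2184] [0.0257 0.025 ] 32.28
```

View pics/w1.png

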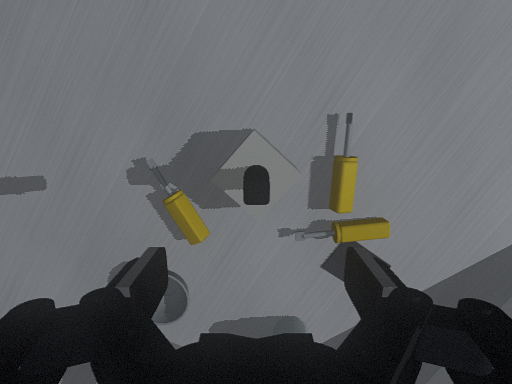

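The wrist view shows the handle top at (256,191), centred on the block at (256,173). Its measured height is 0.1475 m and its width 25–26 mm, which matches the data. Next I descend and grip.

```bash
python3 -c "
from h import *
print(delta(.4812,.2185,.093,2.134))"
```

```text
(array([-0.0029,  0.0005,  0.157 ]), array([-0.0004, -0.0004,  0.0072]))
```

Request:
carry_out --pt "-0.0029 0.0005 0.04 0 0 0.0072 0" --pt "-0.0029 0.0005 0.08 0 0 0.0072 0" --pt "-0.0029 0.0005 0.12 0 0 0.0072 0" --pt "-0.0029 0.0005 0.157 0 0 0.0072 0" --pt "-0.0029 0.0005 0.157 0 0 0.0072 120" --pt "-0.0029 0.0005 0.157 0 0 0.0072 255" --pt "-0.0029 0.0005 0.157 0 0 0.0072 255" --pt "-0.0029 0.0005 0.157 0 0 0.0072 255" --pt "-0.0029 0.0005 0.157 0 0 0.0072 255" --force 60

```text
clock: 2.58
position: [0.4824, 0.2181, 0.0947]
tool_rot: [3.14, -0.0, 2.133]
force: [-2.2, -1.5, 12.2]
grip_width: 0.0248
```

Request:
carry_out --pt "0 0 -0.005 0 0 0 255" --pt "0 0 -0.02 0 0 0 255" --pt "0 0 -0.04 0 0 0 255" --pt "0 0 -0.06 0 0 0 255" --pt "0 0 -0.08 0 0 0 255" --pt "0 0 -0.11 0 0 0 255" --pt "0 0 -0.13 0 0 0 255" --pt "0 0 -0.13 0 0 0 255"

```text
clock: 3.58
position: [0.4824, 0.2179, 0.2252]
tool_rot: [3.138, -0.0, 2.133]
force: [0.1, -0.5, -1.5]
grip_width: 0.0244
```

```bash
python3 - <<'E'
from h import *
from workcell import telemetry
st=telemetry.observe(); print(st["qpos"].round(3),st["position"],st["tool_rot"],st["force"],st["moment"])
s,ds=imaging.grab_frame("scene");t,dt=imaging.grab_frame("top")
T=np.array(imaging.camera_info("scene")["extrinsics"]);K,_=info("scene")
def pj(n,X):
    K,T=info(n);c=T[:3,:3].T@(np.array(X)-T[:3,3]);return (K@c/c[2])[:2]
x,y,z=st["position"]
u,v=pj("scene",[x,y,z-.062]).astype(int);print(u,v, pj("top",[x,y,z-.062]))
cv2.imwrite("pics/s2.png",cv2.resize(s[v-50:v+40,u-50:u+50],None,fx=6,fy=6,interpolation=cv2.INTER_CUBIC))
u,v=pj("top",[x,y,z-.062]).astype(int)
cv2.imwrite("pics/t2.png",cv2.resize(t[v-40:v+40,u-50:u+50],None,fx=6,fy=6,interpolation=cv2.INTER_CUBIC))
p,d=imaging.grab_frame("wrist");cv2.imwrite("pics/w2.png",p)
E
```

```text
[-0.723  0.341  0.243  1.83  -0.098  0.979  0.122] [0.48239393 0.21794424 0.22518857] [ 3.13843273e+00 -1.07094365e-04  2.13279883e+00] [ 0.10794699 -0.5190143  -1.47238889] [ 0.03800795  0.0187706  -0.05686297]
340 143 [175.28246155 230.05561066]
```

View pics/s2.png

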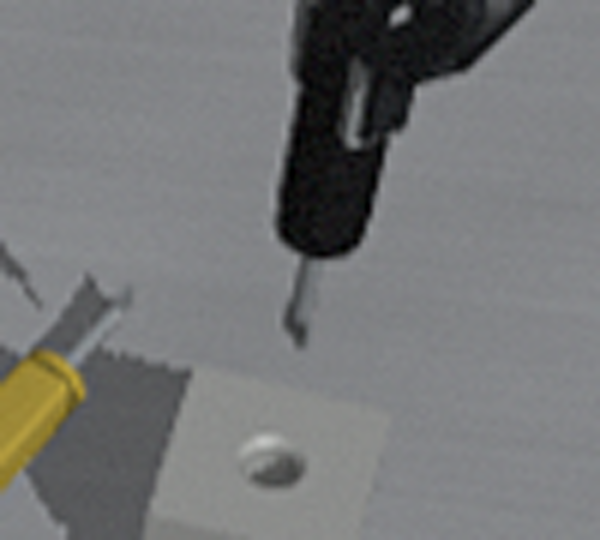

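View pics/w2.png

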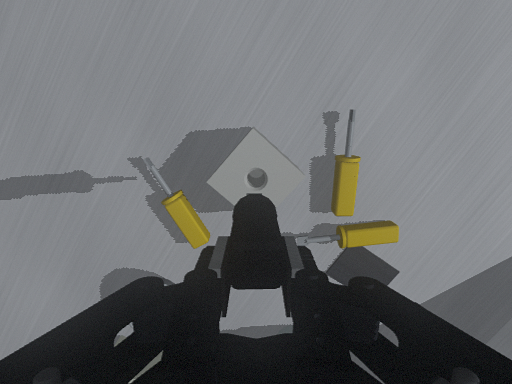

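The hole in the block is at wrist pixel (257,180). In the scene crop the blade edge runs from (285,322) to (302,345), so the blade points along about 32–40° in world. That means the blade's x axis is the tool yaw minus 90°, which suits the turn within joint 7's range. Next I move near the unit, offset so the wrist camera can see the well.

```bash
python3 -c "
from h import *
print(delta(.56,-.255,.205,2.11))"
```

```text
(array([-0.4417, -0.1853,  0.0179]), array([-0.0007, -0.0001,  0.0229]))
```

View pics/t2.png

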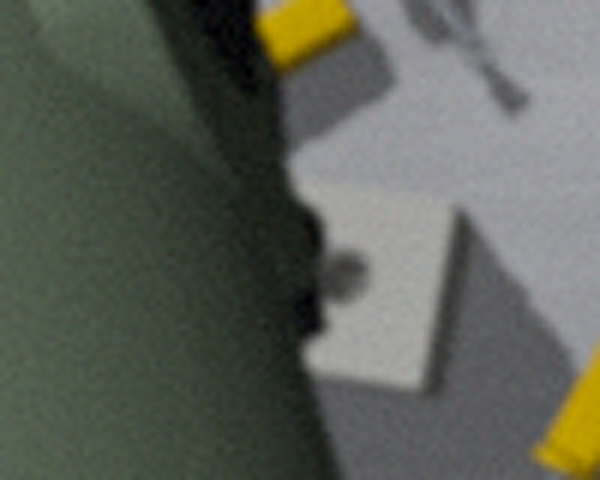

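Request:
carry_out --pt "-0.03 -0.01 -0.01 0 0 0 255" --pt "-0.4417 -0.1853 -0.01 0 0 0.023 255" --pt "-0.4417 -0.1853 -0.01 0 0 0.023 255" --pt "-0.4417 -0.1853 -0.01 0 0 0.023 255" --pt "-0.4417 -0.1853 -0.01 0 0 0.023 255" --pt "-0.4417 -0.1853 -0.01 0 0 0.023 255" --pt "-0.4417 -0.1853 -0.01 0 0 0.023 255" --pt "-0.4417 -0.1853 0.018 0 0 0.023 255" --pt "-0.4417 -0.1853 0.018 0 0 0.023 255" --pt "-0.4417 -0.1853 0.018 0 0 0.023 255"

```text
clock: 4.97
position: [0.5597, -0.2553, 0.204]
tool_rot: [-3.14, -0.001, 2.108]
force: [-0.5, 0.5, -0.8]
grip_width: 0.0244
```

```bash
python3 - <<'E'
from h import *
from workcell import telemetry
st=telemetry.observe(); print(st["qpos"].round(3),st["position"],st["tool_rot"],st["force"],st["moment"])
p,d=imaging.grab_frame("wrist");cv2.imwrite("pics/w3.png",p);np.save("w3.npy",d)
s,ds=imaging.grab_frame("scene");cv2.imwrite("pics/s3.png",s)
import pickle;pickle.dump(st,open("st3.pkl","wb"))
E
```

```text
[ 0.077  0.526  0.378  1.631 -0.218  1.029  1.06 ] [ 0.55968439 -0.25527467  0.20397119] [-3.14000377e+00 -1.43632457e-03  2.10837641e+00] [-0.50707075  0.52326883 -0.83610607] [ 0.06404224 -0.02348696  0.04169502]
```

View pics/w3.png

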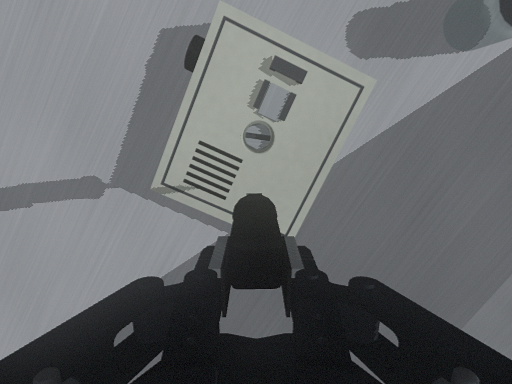

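The well is at wrist pixel (258,137), with its slot nearly horizontal, so nearly parallel to the blade. I'll measure both.

```bash
python3 - <<'E'
from h import *
import pickle
st=pickle.load(open("st3.pkl","rb"));p=cv2.imread("pics/w3.png");d=np.load("w3.npy");T=wristT(st);P=cloud("wrist",d,T);K=np.array(imaging.camera_info("wrist")["mtx"])
cv2.imwrite("pics/w3c.png",cv2.resize(p[110:165,220:300],None,fx=8,fy=8,interpolation=cv2.INTER_CUBIC))
z=P[...,2]
m=((z>.055)&(z<.075)&(d>0)).astype(np.uint8);k,l,s,ce=cv2.connectedComponentsWithStats(m)
i=1+np.argmax(s[1:,4]);q=P[l==i];r=cv2.minAreaRect(q[:,:2].astype(np.float32));print("unit",np.median(q,0).round(4),np.round(r[0],4),np.round(r[1],4),r[2])
# well: depth profile
zt=np.median(q[:,2]);print("top z",zt)
w=np.zeros_like(m);w[110:165,235:285]=1
mm=((z<zt-.0025)&(w>0)&(z>.03)).astype(np.uint8)
print(np.round(z[115:160:2,238:282:3]*1000).astype(int))
E
```

```text
unit [ 0.5259 -0.1947  0.063 ] [ 0.5367 -0.2138] [0.1708 0.2011] 6.509997844696045
top z 0.0629611204309054
[[ 63  63  62  62  64  62  63  63  66  67  67  67  67  67  69]
 [ 62  63  64  64  63  63  62  63  63  63  66  66  67  66  67]
 [ 64  63  63  62  62  63  63  63  63  62  64  66  68  66  70]
 [ 63  63  63  63  63  63  61  61  62  62  64  63  67  62  62]
 [ 63  63  63  63  18  18  18  19  18  62  62  63  63  62  63]
 [ 63  62  64  54  19  51  51  52  50  19  62  63  62  63  64]
 [ 63  63  62  19  52  52  51  51  51  53  20  62  63  62  63]
 [ 64  64  45  50  51  52  51  51  51  52  19  61  63  63  64]
 [ 64  63  18  51  51  52  51  51  51  51  51  40  62  62  62]
 [ 63 381  20  46  47  51  51  50  52  51  52  28  62  64  63]
 [ 61  62  19  46  46  46  48  46  46  45  51  23  63  64  63]
 [ 61  62  19  47  46  46  47  47  47  46  45  27  62  61  63]
 [ 62  63  20  52  52  53  47  45  46  46  47  36  63  63  63]
 [ 61  63  30  53  53  51  52  52  53  52  52  44  63  63  64]
 [ 64  63  44  52  50  50  50  51  51  53  51  55  63  63  62]
 [ 63  63  57  26  52  51  51  52  51  51  34  63  63  64  63]
 [ 63  62  61  44  50  50  50  52  51  26  51  62  65  62 381]
 [ 63  62  63  62  42  28  51  52  30  46  62  63  63  63  63]
 [ 62  63  63  63  61  52  45  44  52  61  62  64  63  64  64]
 [ 62  63  62  63  64  62  61  63  63  62  62  63  63  63  62]
 [ 62  62  63  62  62  62  63  64  62  64  62  63  62  64  63]
 [ 63  63  64  62  63  63  63  62  63  63  63  63  63  63  64]
 [ 62  64  63  63  61  64  62  63  63  63  63  63  63  62  62]]
```

View pics/w3c.png

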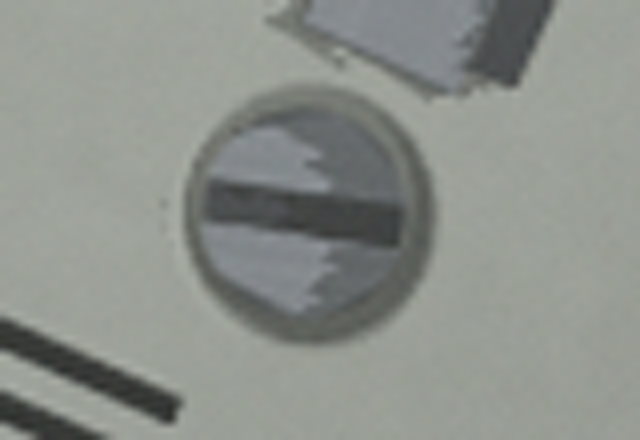

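```bash
python3 - <<'E'
from h import *
import pickle
st=pickle.load(open("st3.pkl","rb"));p=cv2.imread("pics/w3.png");d=np.load("w3.npy");T=wristT(st);P=cloud("wrist",d,T);K=np.array(imaging.camera_info("wrist")["mtx"])
z=P[...,2];w=np.zeros(z.shape,bool);w[110:165,235:285]=1
# mouth outline: top plate pixels vs not
hole=((z<.058)&w).astype(np.uint8);hole=cv2.morphologyEx(hole,cv2.MORPH_OPEN,np.ones((3,3)))
k,l,s,ce=cv2.connectedComponentsWithStats(hole);i=1+np.argmax(s[1:,4])
cs,_=cv2.findContours((l==i).astype(np.uint8),0,1)
c=max(cs,key=len)[:,0,:]
B=np.array([ray(K,T,u,v,.063) for u,v in c])[:,:2].astype(np.float32)
(cx,cy),rad=cv2.minEnclosingCircle(B)
A=np.c_[2*B,np.ones(len(B))];sol=np.linalg.lstsq(A,(B**2).sum(1),rcond=None)[0]
print("mouth enc",cx,cy,rad,"fit",sol[:2],np.sqrt(sol[2]+sol[:2]@sol[:2]))
e=cv2.fitEllipse(c.astype(np.float32));print("ell",e,ray(K,T,e[0][0],e[0][1],.063))
hd=P[(z>.049)&(z<.055)&(l==i)];print("head",hd.mean(0),np.median(hd[:,2]))
# slot by darkness
g=cv2.cvtColor(p,cv2.COLOR_BGR2GRAY)
mk=((z>.043)&(z<.049)&(l==i)).astype(np.uint8);mk=cv2.morphologyEx(mk,cv2.MORPH_OPEN,np.ones((3,3)))
k2,l2,s2,c2=cv2.connectedComponentsWithStats(mk);j=1+np.argmax(s2[1:,4]);q=P[l2==j][:,:2]
r=cv2.minAreaRect(q.astype(np.float32));print("slot",r,q.mean(0))
U=np.linalg.svd(q-q.mean(0))[2][0];print("ang",np.degrees(np.arctan2(U[1],U[0]))%180, "dark med z",np.median(z[l2==j]))
dk=(g<70)&(l==i);n=np.argwhere(dk)
X=np.array([ray(K,T,u,v,.0515) for v,u in n])[:,:2];U=np.linalg.svd(X-X.mean(0))[2][0];print("dark",len(n),X.mean(0),np.degrees(np.arctan2(U[1],U[0]))%180)
print("tool blade ang",np.degrees(st["tool_rot"][2])-90)
E
```

```text
mouth enc 0.5365437269210815 -0.21341091394424438 0.01624034158885479 fit [ 0.53661602 -0.21353572] 0.015678721524550222
ell ((257.128173828125, 136.79556274414062), (30.029748916625977, 30.450178146362305), 23.06498908996582) [ 0.53650764 -0.21335454  0.063     ]
head [ 0.5368275  -0.21423907  0.05135486] 0.05130462473787101
slot ((0.5367698073387146, -0.2138572335243225), (0.02728055976331234, 0.005856166128069162), 23.10069465637207) [ 0.53674841 -0.21401636]
ang 22.923735912163433 dark med z 0.04642642237970529
dark 57 [ 0.54231347 -0.2111525 ] 22.204449667093815
tool blade ang 30.801069845065925
```

```bash
python3 - <<'E'
from h import *
import pickle
p=cv2.imread("pics/w3.png");d=np.load("w3.npy");H=np.array(imaging.camera_info("wrist")["hand_eye"]);K=np.array(imaging.camera_info("wrist")["mtx"])
P=cloud("wrist",d,H)
g=cv2.cvtColor(p,cv2.COLOR_BGR2GRAY)
for v in range(188,206): print(v,g[v,238:274:3], np.round(P[v,254]*1000,1))
for zz in (.0227,.0247,.0267):
  print(zz,[ray(K,H,255,v,zz).round(4)[0] for v in (193,193.5,194,195)])
for v in (205,215,225): 
  row=g[v]; print(v,row[226:244],row[266:284])
q=P[(d>0)&(d<.26)&(abs(P[...,1])<.02)&(P[...,2]>.0)&(P[...,2]<.03)]
print(len(q),np.percentile(q,[0,1,50,99,100],axis=0).round(4))
E
```

```text
188 [156 155 155 154 153 152 152 154 155 156 155 153] [ -7.3  -1.5 140.4]
189 [154 156 156 153 154 155 152 152 155 156 154 153] [ -8.6  -1.6 141.4]
190 [157 157 155 154 153 154 155 155 153 154 155 153] [ -9.7  -1.6 141. ]
191 [155 156 156 153 153 154 155 156 156 156 155 151] [-10.8  -1.6 141. ]
192 [156 157 156 158 158 159 159 162 157 155 154 152] [-12.4  -1.6 142.7]
193 [156 157 154 107 105 105 108  88 151 154 154 152] [ 1.9 -1.2 81.4]
194 [157 156 158  84  53  55  52  49 154 155 153 155] [15.8 -0.9 23.4]
195 [157 157 159  55  53  51  54  50  73 159 154 153] [15.6 -0.9 21.5]
196 [155 159 118  49  54  54  55  54  54 123 154 155] [14.9 -0.9 21.3]
197 [154 163  50  55  53  53  57  55  57  55 154 154] [14.3 -0.9 20.7]
198 [158  71  54  58  54  55  53  59  56  53  58 154] [13.5 -0.9 21.2]
199 [161  50  51  54  57  55  54  55  54  56  49 157] [12.6 -0.9 21.8]
200 [117  52  51  53  53  53  53  52  54  48  52 153] [11.9 -0.9 21.9]
201 [78 50 51 53 48 51 54 49 51 51 50 93] [13.2 -0.8 14.6]
202 [50 48 48 49 47 49 47 48 51 49 53 50] [13.1 -0.8 12.3]
203 [47 50 49 52 50 50 47 49 49 50 50 47] [1
[... 291 characters left out ...]
float64(0.0147)]
0.0267 [np.float64(0.0157), np.float64(0.0153), np.float64(0.0149), np.float64(0.0142)]
205 [156 154 155 152 154 153 153 157 137  74  46  44  49  47  44  48  49  47] [ 51  49  50  47  52  50  50  48  70 150 157 155 155 154 155 154 155 153]
215 [151 153 151 153 155 158  94  48  43  47  48  47  44  46  43  45  42  43] [ 45  47  44  47  47  47  48  44  44  47  46 121 151 154 154 154 154 156]
225 [106 104 102 105 103 106  61  41  43  42  41  42  43  41  42  41  41  41] [ 42  40  43  41  40  41  41  43  44  42  46  40  84 149 155 155 155 154]
464 [[-0.0001 -0.0164  0.    ]
 [ 0.001  -0.0156  0.0002]
 [ 0.0131 -0.0008  0.0144]
 [ 0.0159  0.0141  0.0243]
 [ 0.0163  0.0146  0.025 ]]
```

```bash
python3 -c "
from h import *
print(delta(.5375,-.2135,.162,2.147))"
```

```text
(array([0.046 , 0.0008, 0.0431]), array([ 0.0001, -0.0008, -0.0359]))
```

Request:
carry_out --pt "0.025 0.0005 0.01 0 0 -0.02 255" --pt "0.046 0.0008 0.025 0 0 -0.036 255" --pt "0.046 0.0008 0.043 0 0 -0.036 255" --pt "0.046 0.0008 0.043 0 0 -0.036 255" --pt "0.046 0.0008 0.043 0 0 -0.036 255"

```text
clock: 5.7
position: [0.538, -0.2145, 0.1631]
tool_rot: [3.141, 0.001, 2.147]
force: [-0.2, 0.6, -0.8]
grip_width: 0.0247
```

```bash
python3 - <<'E'
from h import *
from workcell import telemetry
st=telemetry.observe(); print(st["qpos"].round(3),st["position"],st["tool_rot"],st["force"],st["moment"])
s,ds=imaging.grab_frame("scene");cv2.imwrite("pics/s4.png",s);cv2.imwrite("pics/s4c.png",cv2.resize(s[110:200,100:200],None,fx=6,fy=6,interpolation=cv2.INTER_CUBIC))
t,_=imaging.grab_frame("top");cv2.imwrite("pics/t4c.png",cv2.resize(t[170:260,300:410],None,fx=6,fy=6,interpolation=cv2.INTER_CUBIC))
E
```

```text
[ 0.027  0.51   0.354  1.773 -0.218  0.897  1.053] [ 0.53797876 -0.21453153  0.1631283 ] [3.14080062e+00 6.98779963e-04 2.14663424e+00] [-0.17126527  0.6499662  -0.82122305] [-0.04387365 -0.02212658 -0.01357617]
```

View pics/s4c.png

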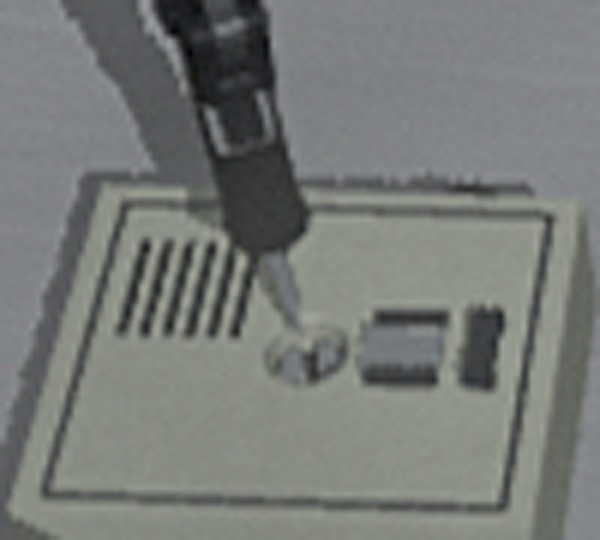

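```bash
python3 - <<'E'
from h import *
K,T=info("scene")
f=lambda c,o:(c+.5)/6-.5+o
print("tip",ray(K,T,f(298,100),f(333,110),.0804))
s=cv2.imread("pics/scene0.png");d=np.load("scene0.npy");P=cloud("scene",d);z=P[...,2]
w=np.zeros(z.shape,np.uint8);w[160:176,140:162]=1
print(np.round(z[160:178,142:160]*1000).astype(int))
print("well",ray(K,T,f(307,100),f(353,110),.064))
from workcell import telemetry
E
python3 -c "
import cv2
s=cv2.imread('pics/scene0.png');cv2.imwrite('pics/s0w.png',cv2.resize(s[155:180,135:170],None,fx=16,fy=16,interpolation=cv2.INTER_CUBIC))
s=cv2.imread('pics/s4.png');cv2.imwrite('pics/s4w.png',cv2.resize(s[150:180,135:170],None,fx=16,fy=16,interpolation=cv2.INTER_CUBIC))"
```

```text
tip [ 0.54117969 -0.21266157  0.0804    ]
[[65 65 64 63 68 65 65 66 66 64 65 64 66 67 67 66 65 68]
 [63 64 67 65 64 64 64 66 63 66 66 62 67 67 67 66 64 64]
 [65 66 66 64 65 64 67 64 66 63 66 66 65 64 65 64 65 65]
 [64 66 63 64 64 66 63 63 65 62 62 63 61 63 64 67 67 63]
 [62 65 66 64 66 62 63 60 58 56 58 57 59 64 62 66 64 67]
 [68 66 63 62 60 59 61 55 55 57 55 55 57 56 59 66 64 63]
 [66 64 64 64 57 56 54 52 52 49 53 51 49 56 58 58 63 64]
 [62 66 61 56 56 52 50 52 47 46 43 56 54 53 50 51 65 64]
 [64 64 58 55 51 53 53 51 49 48 49 54 53 52 53 48 66 65]
 [64 64 61 55 47 52 51 56 49 52 50 53 51 54 53 54 65 64]
 [67 68 57 50 52 52 55 54 54 49 49 55 55 54 55 64 64 71]
 [66 62 70 48 51 56 56 51 55 48 48 54 56 54 65 66 66 66]
 [65 65 66 64 51 56 54 53 53 48 47 55 67 67 64 66 63 66]
 [64 64 64 67 64 65 67 53 55 64 65 63 67 62 65 64 65 64]
 [67 68 62 64 68 64 65 64 65 65 63 65 62 63 65 68 62 66]
 [64 66 63 64 64 67 67 68 65 68 64 63 67 64 65 63 66 65]
 [66 65 67 64 64 62 62 66 63 65 62 66 62 67 64 62 67 65]
 [67 65 64 65 65 67 66 65 64 67 66 64 65 64 63 65 65 65]]
well [ 0.53777895 -0.21304702  0.064     ]
```

View pics/s4w.png

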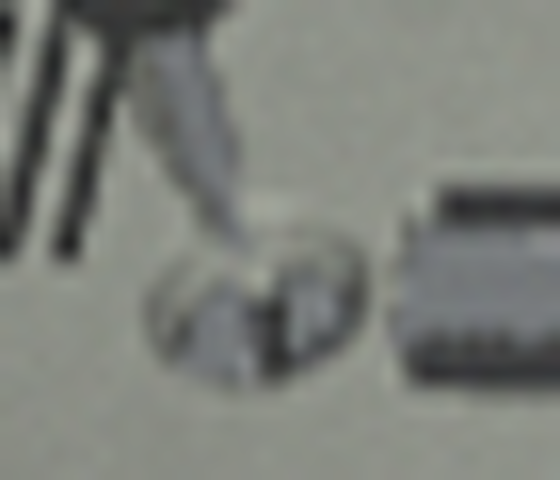

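```bash
python3 - <<'E'
from h import *
K,T=info("scene")
def pj(X):
    c=T[:3,:3].T@(np.array(X)-T[:3,3]);return (K@c/c[2])[:2]
x,y,z=.5380,-.2145,.1631
for zz in (.138,.13,.12,.11,.1,.09,.0804): print(zz,pj([x,y,zz]).round(2))
bx,by=.84*.007,.545*.007
print("corners",pj([x+bx,y+by,.0804]),pj([x-bx,y-by,.0804]))
print("well mouth wrist est",pj([.5367,-.2137,.064]),"x+-",pj([.5367+.0165,-.2137,.064]),pj([.5367-.0165,-.2137,.064]),"y",pj([.5367,-.2137+.0165,.064]),pj([.5367,-.2137-.0165,.064]))
g=cv2.cvtColor(cv2.imread("pics/s4.png"),cv2.COLOR_BGR2GRAY)
g0=cv2.cvtColor(cv2.imread("pics/s3.png"),cv2.COLOR_BGR2GRAY)
print(g[148:170,136:160])
E
```

```text
0.138 [144.23 147.46]
0.13 [144.9  149.83]
0.12 [145.72 152.77]
0.11 [146.54 155.65]
0.1 [147.34 158.5 ]
0.09 [148.13 161.31]
0.0804 [148.88 163.96]
corners [149.73986023 166.05821543] [148.0194646  161.88278943]
well mouth wrist est [150.61208689 168.03779769] x+- [148.63627285 173.38675006] [152.55427567 162.77987611] y [157.34101933 168.84412271] [143.90206505 167.23373872]
[[131  90  60  54  57  60  61  57  60  59  62  58  56  53  51 124 146 146
  142 144 140 141 145 145]
 [149 137  77  52  57  56  59  59  60  59  60  57  54  55 112 147 148 141
  141 143 141 142 142 146]
 [140 160  84  50  59  59  59  61  63  56  53  53  70 113 145 148 145 144
  143 143 146 143 144 141]
 [139 145  75  91  71  55  55  57  52  52  67  62 117 147 150 145 143 142
  143 144 145 146 144 143]
 [141 117  58 114 130  75  55  73  89  94 104  90 144 149 147 144 146 143
  147 144 144 147 146 144]
 [150  99  44 128 159  87  53  94 105 118 119 106 144 148 143 145 142 141
  144 143 145 143 144 143]
 [153  85  47 143 148  78  70 101  96 111 118 108 124 143 144 144 140 141
  144 146 142 143 143 144]
 [143  73  65
[... 802 characters left out ...]
47 118  61  94 144 147 142 143 146 147 110  94 119 151 158 156 148
  144 144 148 146 147 147]
 [ 94 148 100  46 128 146 142 142 141 147 149 128 114 110 133 140 142 131
  133 132 134 143 146 149]
 [121 150  81  46 138 146 142 143 144 150 144 141 135 128 128 144 144 138
  135 126 116 124 145 148]
 [141 147 119 109 138 143 140 141 143 135 128 140 146 141 142 147 128 120
  115 127 117 103 137 128]
 [143 145 144 146 143 142 142 141 135 120 129 141 127 130 147 154 105 106
  108 118 105  91 133 131]
 [139 142 143 143 143 141 144 140 115 118 131 122 111 115 117 115  86 116
  123 120  83  81 134 139]
 [140 142 142 141 139 141 142 137 106 115 110 111 121 122  89  66  55 117
  122 127  85  90 138 117]]
```

```bash
python3 - <<'E'
import cv2,numpy as np
a=cv2.imread("pics/s4.png").astype(int);b=cv2.imread("pics/scene0.png").astype(int)
d=np.abs(a-b).max(2)
print(d[148:172,136:160])
E
```

```text
[[10 53 84 91 87 86 83 87 83 83 80 85 86 92 92 18  3  9  3  2  0  4  5  1]
 [ 9  4 67 97 89 93 88 90 87 85 81 85 89 89 29  4  8  2  3  2  1  3  3  6]
 [ 6 12 32 56 83 77 52 66 83 87 90 90 75 31  5  8  6  3  2  1  3  4  6  1]
 [ 5  9  8 11 73 51  3 46 89 92 76 77 23  3  8  6  5  3  2  2  3  4  2  3]
 [ 2  2  2  7 20 12  3 49 55 49 37 53  6  8  5  4  6  3  7  3  2  4  7  1]
 [ 4  1  5  4  7  2  2 44 43 24 21 37  4  3  4  4  2  2  3  1  3  4  5  2]
 [ 3  2  2  3  4  8 16 39 49 36 21 34 17  2  4  3  1  1  4  4  2  4  4  4]
 [ 2  1  2  3  3  1 31 41 41 40 25 23 33  3  7  4  5  1  2  1  3  4  3  5]
 [ 1  1  2  5  2  1  1 32 39 42 26 23 35  3  7  1  5  6  3  5  4  8  1  2]
 [ 4  3  3  1  1  5  8 27 39 54 31 25 38 13  4  9  4  5  2  1  4  2  4  1]
 [ 3  2  4  2  2  3  5  8 33 50 37 28 31 29  2  6  5  4  6  2  4  7  4  2]
 [ 2  4  2  3  7  5  5  6 11 32 40 29 27 37  7  5  2  4  5  8  5  6  3  3]
 [ 3  4  3  3  6  2  5  6  8 30 49 33 25 28  2  4  2  4  2  3  5  3  2  3]
 [ 5  6  5  1  1  2  7  1  4 10 41 41 29 12  3  8  3  2  3  5  3  2  9  2]
 [ 4  3  2  1  2  4  2  3  6  8  8 37 40 27  2  4  4  3  4  3  4  5  3  6]
 [ 2  5  3  2  1  4  5  1  2  9 10 38 63 39  1  7  6  4  3  3  5  4  5  4]
 [ 2  3  4  5  4  2  2  3  2  5  6 20 39 38  8  3  6  2  6  4  2  1  3  2]
 [ 1  3  3  1  5  3  2  5  4  4  5  7  2 11 15  3  4  4  2  5  3  3  7  1]
 [ 3  2  5  1  2  4  1  2  2  4  2  4  6  3  2  3  3  4  2  4  3  5  1  5]
 [ 4  5  3  4  5  4  2  1  6  1  4  4  2  4  3  6  2  1  2  2  2  3  2  5]
 [ 2  6  3  3  3  5  5  4  3  3  4  3  3  4  2  3  1  4  4  4  4  1  2  3]
 [ 4  7  5  2  1  2  4  2  5  1  4  6  5  5  2  1  3  7  1  5  4  3  6  3]
 [ 6  1  7  4  3  2  6  4  3  2  1  2  5  1  1  4  4  4  3  4  4  5  5  1]
 [ 2  2  4  3  1  2  6  5  2  1  5  5  3  4  3  6  8  3  6  1  1  5  2  2]]
```

View pics/t4c.png

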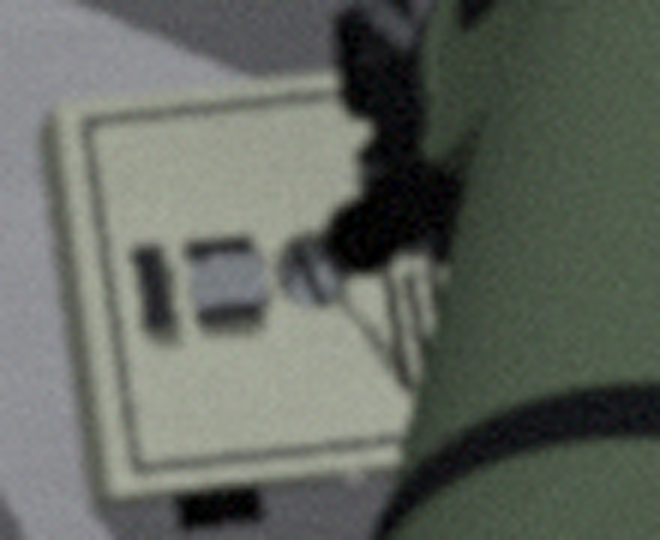

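```bash
python3 - <<'E'
from h import *
from workcell import telemetry
K,T=info("scene")
def pj(X):
    c=T[:3,:3].T@(np.array(X)-T[:3,3]);return (K@c/c[2])[:2]
x,y,z=.4824,.2179,.2252
a=np.radians(32.2);b=np.array([np.cos(a),np.sin(a)])*.007
print("pred corner s2",pj([x+b[0],y+b[1],z-.0827]),"seen ~",(300.5/6-.5+290,345.5/6-.5+93))
print("flange front pred",pj([x+.016,y,z-.0247]),"axis",pj([x,y,z-.0247]),"seen bottom",(320/6+290-.4,255/6+93-.4))
print("s4 flange front pred",pj([.538+.016,-.2145,.1631-.0247]))
# wider view of s4 now
for k in range(3):
    st=telemetry.observe();print(st["position"],st["clock"])
s=cv2.imread("pics/s4.png");cv2.imwrite("pics/s4d.png",cv2.resize(s[125:180,125:170],None,fx=10,fy=10,interpolation=cv2.INTER_CUBIC))
E
```

```text
pred corner s2 [340.5538229  151.54250326] seen ~ (339.5833333333333, 150.08333333333334)
flange front pred [342.41466225 136.56881164] axis [342.75357815 131.11494374] seen bottom (342.93333333333334, 135.1)
s4 flange front pred [142.11065161 152.63380615]
[ 0.53791336 -0.21494178  0.16304808] 5.8
[ 0.53791336 -0.21494178  0.16304808] 5.8
[ 0.53791336 -0.21494178  0.16304808] 5.8
```

View pics/s4d.png

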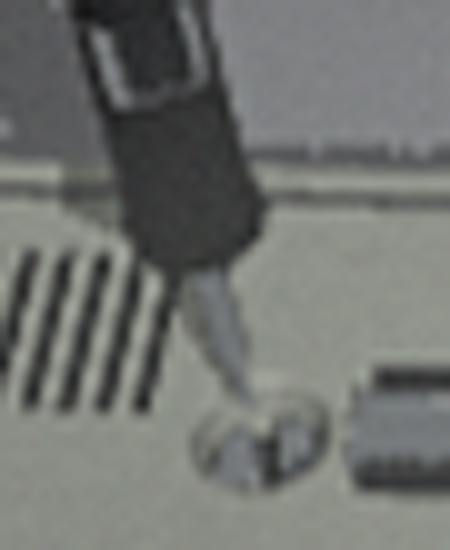

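```bash
python3 - <<'E'
from h import *
from workcell import telemetry
st=telemetry.observe();print(st["position"],st["tool_rot"])
s,d=imaging.grab_frame("scene");np.save("s5.npy",d);P=cloud("scene",d)
from scipy.spatial.transform import Rotation as R
A=R.from_euler('xyz',st["tool_rot"])
Q=A.inv().apply((P-st["position"]).reshape(-1,3)).reshape(P.shape)
for r in range(130,167,2):
    print(r,[tuple(np.round(Q[r,c]*1000).astype(int)) for c in range(135,152,3)])
m=(abs(Q[...,0])<.03)&(abs(Q[...,1])<.03)&(d>0)
for lo,hi in((.004,.016),(.019,.028),(.03,.05),(.05,.065),(.065,.095)):
    q=Q[m&(Q[...,2]>lo)&(Q[...,2]<hi)]; print(lo,len(q),np.percentile(q,[3,50,97],axis=0).round(4).tolist())
E
```

```text
[ 0.53791336 -0.21494178  0.16304808] [3.14077695e+00 8.53022083e-04 2.14602674e+00]
130 [(np.int64(-10), np.int64(20), np.int64(-53)), (np.int64(-5), np.int64(27), np.int64(-58)), (np.int64(2), np.int64(24), np.int64(-52)), (np.int64(8), np.int64(20), np.int64(-46)), (np.int64(36), np.int64(-188), np.int64(162)), (np.int64(44), np.int64(-188), np.int64(165))]
132 [(np.int64(-11), np.int64(18), np.int64(-46)), (np.int64(-6), np.int64(28), np.int64(-53)), (np.int64(0), np.int64(25), np.int64(-48)), (np.int64(7), np.int64(16), np.int64(-37)), (np.int64(34), np.int64(-182), np.int64(162)), (np.int64(42), np.int64(-176), np.int64(160))]
134 [(np.int64(-12), np.int64(12), np.int64(-35)), (np.int64(-6), np.int64(19), np.int64(-39)), (np.int64(1), np.int64(11), np.int64(-28)), (np.int64(7), np.int64(11), np.int64(-26)), (np.int64(13), np.int64(8), np.int64(-20)), (np.int64(40), np.int64(-171), np.int64(162))]
136 [(np.int64(-13), np.int64(8), np.int64(-25)), (np.int64(-7), np.int64(15), np.int64(-29)), (np.int64(-1), np.int64(13), np.int64(-25)), (np.int64(6), np.int64(11), np.int64(-20)), 
[... 3940 characters left out ...]
t64(-19), np.int64(96)), (np.int64(-24), np.int64(-18), np.int64(98)), (np.int64(-17), np.int64(-16), np.int64(99)), (np.int64(-11), np.int64(-11), np.int64(97)), (np.int64(-4), np.int64(-15), np.int64(104)), (np.int64(3), np.int64(-15), np.int64(108))]
0.004 45 [[-0.0123, 0.0075, 0.0046], [-0.0008, 0.0104, 0.0101], [0.0122, 0.0131, 0.0153]]
0.019 27 [[-0.0143, -0.0006, 0.0193], [-0.0007, 0.0103, 0.0207], [0.0117, 0.015, 0.0239]]
0.03 14 [[-0.0031, -0.0012, 0.0393], [-0.0002, 0.0017, 0.0437], [0.0032, 0.0033, 0.0481]]
0.05 14 [[-0.0034, -0.003, 0.053], [-0.0005, 0.0001, 0.0576], [0.0038, 0.0035, 0.0621]]
0.065 58 [[-0.0237, -0.0294, 0.0661], [0.019, 0.0111, 0.0933], [0.0292, 0.0297, 0.0949]]
```

Request:
carry_out --pt "0.0017 0.0015 0.0 0 0 0 255" --pt "0.0017 0.0015 0.008 0 0 0 255" --pt "0.0017 0.0015 0.016 0 0 0 255" --pt "0.0017 0.0015 0.02 0 0 0 255" --pt "0.0017 0.0015 0.023 0 0 0 255" --pt "0.0017 0.0015 0.023 0 0 0 255"

```text
clock: 6.6
position: [0.5377, -0.2128, 0.139]
tool_rot: [-3.141, -0.0, 2.146]
force: [0.1, 0.3, -1.3]
grip_width: 0.0246
```

Request:
carry_out --pt "0 0 0.001 0 0 0 255" --pt "0 0 0.002 0 0 0 255" --pt "0 0 0.002 0 0 0 255"

```text
clock: 6.98
position: [0.5377, -0.2127, 0.1372]
tool_rot: [-3.142, -0.0, 2.146]
force: [0.3, 0.7, -1.3]
grip_width: 0.0247
```

Request:
carry_out --pt "0 0 0.001 0 0 0 255" --pt "0 0 0.002 0 0 0 255" --pt "0 0 0.002 0 0 0 255"

```text
clock: 7.35
position: [0.5377, -0.2127, 0.1351]
tool_rot: [-3.141, -0.0, 2.146]
force: [-0.7, 0.6, -1.1]
grip_width: 0.0248
```

Request:
carry_out --pt "0 0 0.001 0 0 0 255" --pt "0 0 0.001 0 0 0 255"

```text
clock: 7.6
position: [0.5377, -0.2127, 0.1341]
tool_rot: [-3.141, -0.0, 2.146]
force: [-0.1, 0.5, -0.9]
grip_width: 0.0247
```

Request:
carry_out --pt "0 0 0.001 0 0 0 255" --pt "0 0 0.001 0 0 0 255"

```text
clock: 7.85
position: [0.5377, -0.2127, 0.1332]
tool_rot: [-3.142, -0.0, 2.146]
force: [-0.0, 0.2, -1.6]
grip_width: 0.0246
```

Request:
carry_out --pt "0 0 0.001 0 0 0 255" --pt "0 0 0.001 0 0 0 255"

```text
clock: 8.1
position: [0.5377, -0.2127, 0.1321]
tool_rot: [-3.142, -0.0, 2.146]
force: [-0.3, -1.0, -0.3]
grip_width: 0.0246
```

Request:
carry_out --pt "0 0 0.001 0 0 0 255" --pt "0 0 0.001 0 0 0 255"

```text
clock: 8.35
position: [0.5377, -0.2128, 0.1312]
tool_rot: [-3.142, -0.0, 2.146]
force: [-0.3, 0.4, -1.0]
grip_width: 0.0245
```

Request:
carry_out --pt "0 0 0.001 0 0 0 255" --pt "0 0 0.001 0 0 0 255"

```text
clock: 8.6
position: [0.5378, -0.2128, 0.1302]
tool_rot: [-3.142, 0.0, 2.146]
force: [-0.2, -0.5, -0.8]
grip_width: 0.0245
```

Request:
carry_out --pt "0 0 0.001 0 0 0 255" --pt "0 0 0.001 0 0 0 255"

```text
clock: 8.85
position: [0.5378, -0.2128, 0.1292]
tool_rot: [3.142, 0.0, 2.146]
force: [-0.3, -0.0, 1.0]
grip_width: 0.0247
```

Request:
carry_out --pt "0 0 0 0 0 0.045 255" --pt "0 0 0 0 0 0.09 255" --pt "0 0 0 0 0 0.09 255"

```text
clock: 9.22
position: [0.5378, -0.2127, 0.1292]
tool_rot: [-3.141, 0.0, 2.055]
force: [-0.0, -0.5, 1.7]
grip_width: 0.0247
```

Request:
carry_out --pt "0 0 0 0 0 0.045 255" --pt "0 0 0 0 0 0.09 255" --pt "0 0 0 0 0 0.09 255"

```text
clock: 9.6
position: [0.5378, -0.2127, 0.1292]
tool_rot: [-3.141, 0.0, 1.965]
force: [-0.0, -0.1, 2.1]
grip_width: 0.0247
```

```bash
python3 - <<'E'
from h import *
from workcell import telemetry
st=telemetry.observe(); print(st["qpos"].round(3),st["position"],st["tool_rot"],st["force"],st["moment"])
s,ds=imaging.grab_frame("scene");cv2.imwrite("pics/s6c.png",cv2.resize(s[120:190,100:200],None,fx=7,fy=7,interpolation=cv2.INTER_CUBIC))
E
```

```text
[ 0.004  0.56   0.386  1.805 -0.274  0.83   0.917] [ 0.53775729 -0.21268674  0.12916736] [-3.14142210e+00  4.30151395e-05  1.96488849e+00] [-0.01143554 -0.10099449  2.12319599] [-0.02492089  0.00035629  0.02543487]
```

View pics/s6c.png

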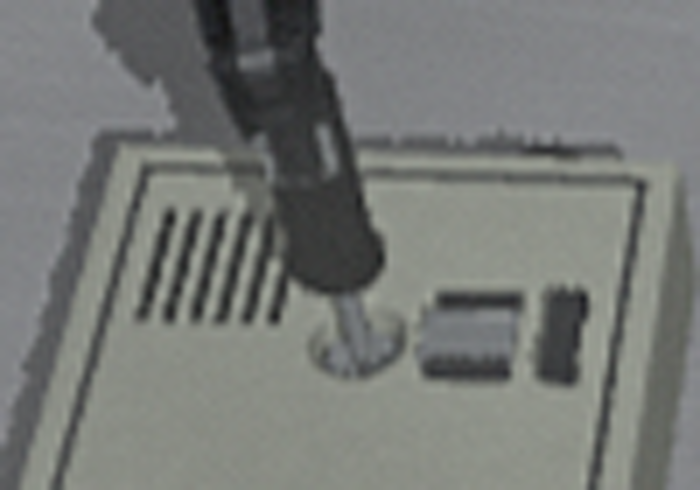

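Contact is about 3 N at a tip height of about 0.0465 m, which matches the slot floor. The head surface would be at 0.052 m. So the blade is in the slot, and I start turning clockwise while watching forces and torque.

Request:
carry_out --pt "0 0 0 0 0 0.08 255" --pt "0 0 0 0 0 0.16 255" --pt "0 0 0 0 0 0.24 255" --pt "0 0 0 0 0 0.32 255" --pt "0 0 0 0 0 0.32 255"

```text
clock: 10.28
position: [0.5377, -0.213, 0.1292]
tool_rot: [-3.141, 0.001, 1.647]
force: [-0.9, -2.0, 2.3]
grip_width: 0.0247
```

```bash
python3 - <<'E'
from h import *
from workcell import telemetry
st=telemetry.observe(); print(st["qpos"].round(3),st["position"],st["tool_rot"],st["force"],st["moment"])
E
```

```text
[-0.053  0.576  0.473  1.807 -0.339  0.839  0.659] [ 0.53772897 -0.2129536   0.12917503] [-3.14141450e+00  5.02609802e-04  1.64654484e+00] [-0.93392233 -2.02385497  2.27367637] [-0.53258383  0.21505077  0.06839646]
```

Request:
carry_out --pt "0 0 0 0 0 0.08 255" --pt "0 0 0 0 0 0.16 255" --pt "0 0 0 0 0 0.24 255" --pt "0 0 0 0 0 0.32 255" --pt "0 0 0 0 0 0.32 255"

```text
clock: 10.9
position: [0.5377, -0.2129, 0.1291]
tool_rot: [-3.141, 0.001, 1.328]
force: [-0.3, -2.2, 2.4]
grip_width: 0.0248
```

```bash
python3 - <<'E'
from h import *
from workcell import telemetry
st=telemetry.observe(); print(st["qpos"].round(3),st["position"],st["tool_rot"],st["force"],st["moment"])
s,ds=imaging.grab_frame("scene");cv2.imwrite("pics/s7c.png",cv2.resize(s[120:190,100:200],None,fx=7,fy=7,interpolation=cv2.INTER_CUBIC))
E
```

```text
[-0.109  0.596  0.559  1.81  -0.406  0.852  0.402] [ 0.53766259 -0.2129305   0.1291453 ] [-3.14143251e+00  5.37561756e-04  1.32808852e+00] [-0.32115447 -2.20044875  2.41846346] [-0.75583149  0.32237695  0.05891507]
```

View pics/s7c.png

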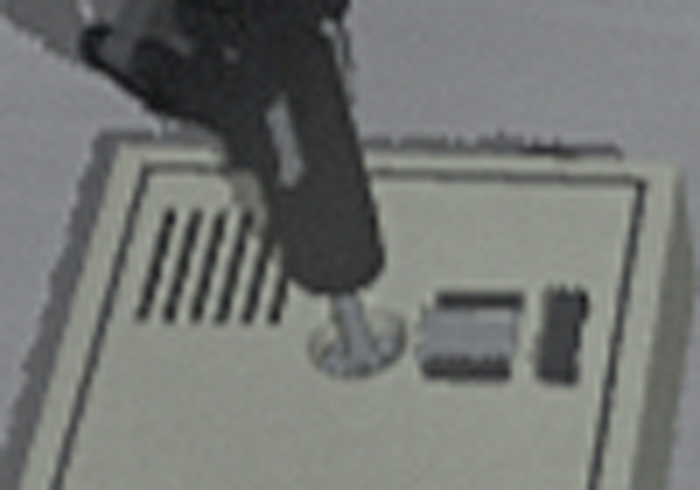

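Request:
carry_out --pt "0 0 0 0 0 0.08 255" --pt "0 0 0 0 0 0.16 255" --pt "0 0 0 0 0 0.24 255" --pt "0 0 0 0 0 0.32 255" --pt "0 0 0 0 0 0.4 255" --pt "0 0 0 0 0 0.48 255" --pt "0 0 0 0 0 0.48 255"

```text
clock: 11.82
position: [0.5375, -0.2131, 0.1291]
tool_rot: [3.142, 0.001, 0.848]
force: [-2.2, -3.1, 2.1]
grip_width: 0.0249
```

```bash
python3 - <<'E'
from h import *
from workcell import telemetry
st=telemetry.observe(); print(st["qpos"].round(3),st["position"],st["tool_rot"],st["force"],st["moment"])
s,ds=imaging.grab_frame("scene");cv2.imwrite("pics/s8c.png",cv2.resize(s[120:190,100:200],None,fx=7,fy=7,interpolation=cv2.INTER_CUBIC))
E
```

```text
[-0.189  0.634  0.69   1.814 -0.511  0.879  0.018] [ 0.53754705 -0.21305623  0.1291281 ] [3.14158379e+00 6.67114941e-04 8.48397821e-01] [-2.21212607 -3.13036896  2.12019665] [-1.16000039  0.60738081  0.085165  ]
```

View pics/s8c.png

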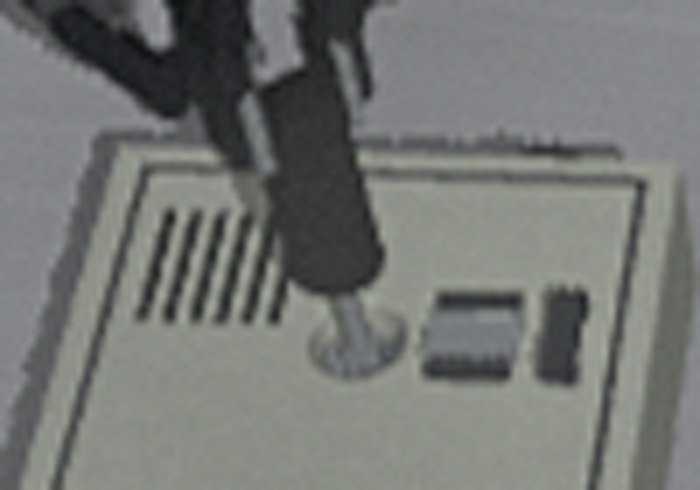

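Request:
carry_out --pt "-0.0008 0 0 0 0 0.06 255" --pt "-0.0008 0 0 0 0 0.12 255" --pt "-0.0008 0 0 0 0 0.18 255" --pt "-0.0008 0 0 0 0 0.24 255" --pt "-0.0008 0 0 0 0 0.3 255" --pt "-0.0008 0 0 0 0 0.36 255" --pt "-0.0008 0 0 0 0 0.36 255"

```text
clock: 12.75
position: [0.5371, -0.2134, 0.1291]
tool_rot: [-3.142, 0.0, 0.489]
force: [-2.0, -3.7, 2.6]
grip_width: 0.0246
```

```bash
python3 - <<'E'
from h import *
from workcell import telemetry
st=telemetry.observe(); print(st["qpos"].round(3),st["position"],st["tool_rot"],st["force"],st["moment"])
s,ds=imaging.grab_frame("scene");cv2.imwrite("pics/s9.png",s);cv2.imwrite("pics/s9c.png",cv2.resize(s[120:190,100:200],None,fx=7,fy=7,interpolation=cv2.INTER_CUBIC))
E
```

```text
[-0.244  0.669  0.786  1.818 -0.591  0.907 -0.267] [ 0.53707764 -0.21342944  0.12912425] [-3.14153301e+00  3.71095895e-04  4.88532172e-01] [-2.02451571 -3.69720406  2.58621006] [-1.06767135  0.67257165  0.00782888]
```

View pics/s9c.png

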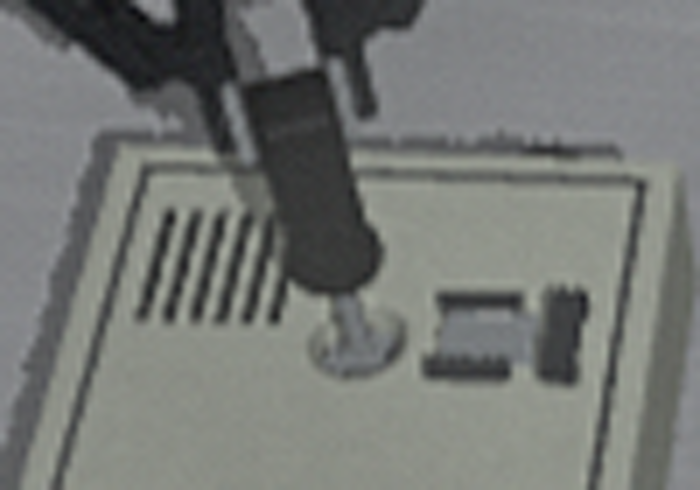

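Request:
carry_out --pt "-0.0005 0.0003 0 0 0 0.05 255" --pt "-0.001 0.0005 0 0 0 0.1 255" --pt "-0.001 0.0005 0 0 0 0.15 255" --pt "-0.001 0.0005 0 0 0 0.15 255"

```text
clock: 13.3
position: [0.5365, -0.214, 0.1291]
tool_rot: [-3.141, 0.0, 0.338]
force: [-1.9, -0.8, 2.1]
grip_width: 0.0248
```

```bash
python3 - <<'E'
from h import *
from workcell import telemetry
st=telemetry.observe(); print(st["qpos"].round(3),st["position"],st["tool_rot"],st["force"],st["moment"])
s,ds=imaging.grab_frame("scene");cv2.imwrite("pics/s10.png",s);cv2.imwrite("pics/s10c.png",cv2.resize(s[120:190,100:200],None,fx=7,fy=7,interpolation=cv2.INTER_CUBIC))
# tongue left edge subpixel (average over rows of the tongue)
for n in ("s4","s9","s10"):
    g=cv2.cvtColor(cv2.imread(f"pics/{n}.png"),cv2.COLOR_BGR2GRAY).astype(float);print(n,g[166:170,155:182].mean(0).round().astype(int))
E
```

```text
[-0.264  0.685  0.826  1.819 -0.625  0.92  -0.385] [ 0.53651862 -0.21397775  0.12908983] [-3.14112623e+00  1.59965919e-04  3.38424694e-01] [-1.85955599 -0.83692976  2.09504509] [-0.46458937  0.56539478  0.04504324]
s4 [123  98  91 136 129 120 119 121 120 121 120 120 120 120 120 121 122 121
 110 140 151 131  92  68  64  65  62]
s9 [120  99  93 134 146 148 152 121 118 123 122 122 122 121 122 122 121 123
 121 123 128 108  89  68  64  65  63]
s10 [121 101  93 136 146 148 148 153 123 118 122 121 121 122 121 122 121 122
 123 122 122 127  85  66  65  65  62]
```

View pics/s10c.png

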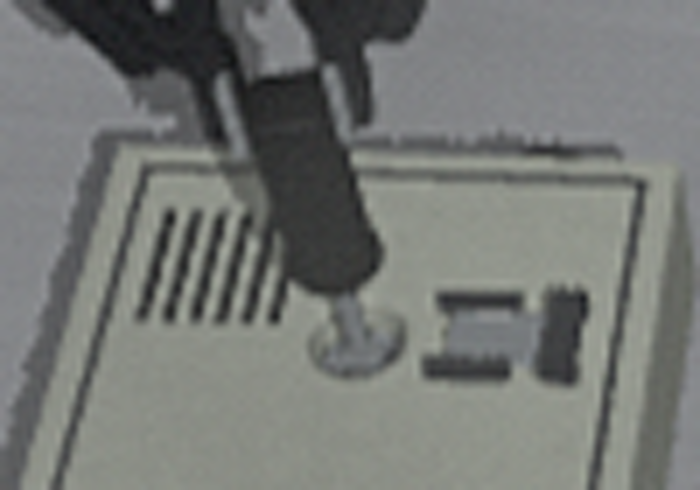

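Request:
carry_out --pt "0 0 0 0 0 0.03 255" --pt "0 0 0 0 0 0.06 255" --pt "0 0 0 0 0 0.06 255"

```text
clock: 13.72
position: [0.5365, -0.2141, 0.1291]
tool_rot: [-3.141, 0.0, 0.276]
force: [-1.2, -0.5, 2.8]
grip_width: 0.0251
```

```bash
cat > chk.py <<'E'
import sys
from h import *
from workcell import telemetry
st=telemetry.observe(); print(st["qpos"].round(3),st["position"],st["tool_rot"],st["force"],st["moment"])
s,ds=imaging.grab_frame("scene");cv2.imwrite(f"pics/{sys.argv[1]}.png",s);cv2.imwrite(f"pics/{sys.argv[1]}c.png",cv2.resize(s[120:190,100:200],None,fx=7,fy=7,interpolation=cv2.INTER_CUBIC))
g=cv2.cvtColor(s,cv2.COLOR_BGR2GRAY).astype(float);print(g[166:170,155:182].mean(0).round().astype(int))
E
python3 chk.py s11
```

```text
[-0.273  0.693  0.843  1.82  -0.639  0.926 -0.436] [ 0.5365379  -0.21414292  0.12913273] [-3.14148121e+00  1.91569948e-04  2.75545763e-01] [-1.16999934 -0.48982108  2.7946661 ] [-0.15152059  0.68243645  0.01644379]
[120 102  92 134 147 146 148 150 148 124 121 121 122 122 121 122 122 122
 122 122 125 124  89  66  64  65  63]
```

Request:
carry_out --pt "0 0 0 0 0 0.02 255" --pt "0 0 0 0 0 0.04 255" --pt "0 0 0 0 0 0.04 255"

```text
clock: 14.15
position: [0.5366, -0.2142, 0.1292]
tool_rot: [-3.142, 0.0, 0.235]
force: [-2.5, 0.7, 1.7]
grip_width: 0.0245
```

```bash
python3 chk.py s12
```

```text
[-0.278  0.697  0.853  1.82  -0.648  0.93  -0.468] [ 0.53655201 -0.21420555  0.12915708] [-3.14157853e+00  1.50267778e-04  2.35445129e-01] [-2.51024369  0.68907651  1.6704065 ] [-0.03273477  0.7581507   0.0671642 ]
[120 102  92 136 145 146 148 150 148 124 120 122 122 121 120 122 120 122
 122 122 122 124  89  67  65  64  62]
```

Request:
carry_out --pt "0 0 0 0 0 0.015 255" --pt "0 0 0 0 0 0.03 255" --pt "0 0 0 0 0 0.03 255"

```text
clock: 14.58
position: [0.5366, -0.2142, 0.1292]
tool_rot: [-3.142, 0.0, 0.206]
force: [-2.4, 0.1, 2.3]
grip_width: 0.0247
```

```bash
python3 chk.py s13
```

```text
[-0.282  0.701  0.861  1.82  -0.655  0.933 -0.491] [ 0.5365724  -0.21420191  0.12918278] [-3.14158193e+00  6.25112932e-05  2.05544863e-01] [-2.40739685  0.08289225  2.31086183] [0.03186087 0.76128341 0.05623669]
[125 103  91 134 147 146 148 151 152 127 123 122 122 122 121 122 122 122
 122 120 122 124  91  66  64  66  63]
```

View pics/s13c.png

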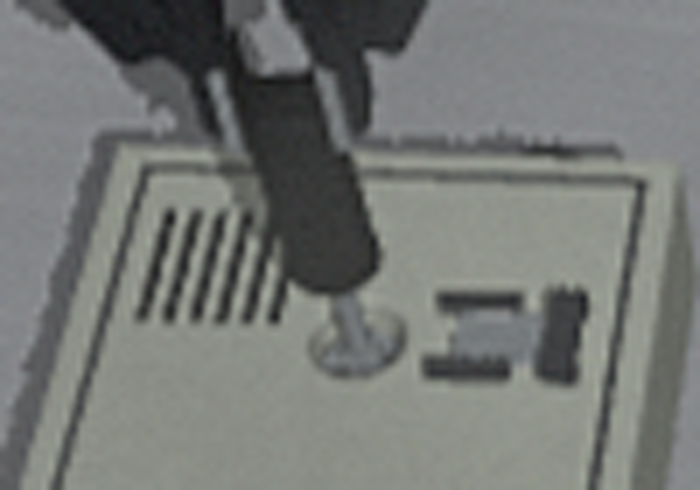

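Request:
carry_out --pt "0 0 0 0 0 0.015 255" --pt "0 0 0 0 0 0.03 255" --pt "0 0 0 0 0 0.03 255"

```text
clock: 15.0
position: [0.5366, -0.2142, 0.1292]
tool_rot: [3.142, 0.0, 0.176]
force: [-3.1, 0.3, 2.3]
grip_width: 0.0246
```

```bash
python3 chk.py s14
```

```text
[-0.286  0.705  0.869  1.82  -0.661  0.936 -0.515] [ 0.53658298 -0.21424791  0.12918542] [3.14153033e+00 8.35078501e-05 1.75504467e-01] [-3.09874764  0.34886714  2.28868783] [0.07564746 0.86865648 0.01518901]
[124 103  94 134 146 146 147 149 152 143 124 120 120 120 122 122 122 122
 123 121 124 125  89  66  64  65  66]
```

Request:
carry_out --pt "0 0 0 0 0 0.015 255" --pt "0 0 0 0 0 0.03 255" --pt "0 0 0 0 0 0.03 255"

```text
clock: 15.42
position: [0.5365, -0.2142, 0.1292]
tool_rot: [3.142, 0.0, 0.146]
force: [-3.0, 0.7, 2.1]
grip_width: 0.0247
```

```bash
python3 chk.py s15
```

```text
[-0.29   0.708  0.877  1.82  -0.668  0.939 -0.539] [ 0.53654871 -0.21424261  0.12916228] [3.14154279e+00 1.63011542e-04 1.45533098e-01] [-3.00117615  0.66337129  2.10198756] [0.08279897 0.81242375 0.14410658]
[125 102  92 135 147 146 149 149 151 142 128 122 121 120 122 122 121 122
 121 122 124 124  91  67  64  64  63]
```

Request:
carry_out --pt "0 0 0 0 0 0.01 255" --pt "0 0 0 0 0 0.01 255"

```text
clock: 15.72
position: [0.5366, -0.2143, 0.1292]
tool_rot: [-3.142, 0.0, 0.136]
force: [-2.7, 0.1, 1.3]
grip_width: 0.0247
```

```bash
python3 chk.py s16
```

```text
[-0.291  0.709  0.879  1.82  -0.67   0.94  -0.547] [ 0.53656233 -0.21426659  0.12920405] [-3.14157946e+00  3.38084469e-05  1.35529799e-01] [-2.69102083  0.1003836   1.28690095] [0.08608767 0.89372848 0.16165832]
[124 104  92 134 146 145 148 149 152 142 128 122 121 122 121 122 121 122
 121 121 126 125  89  66  65  66  64]
```

View pics/s16c.png

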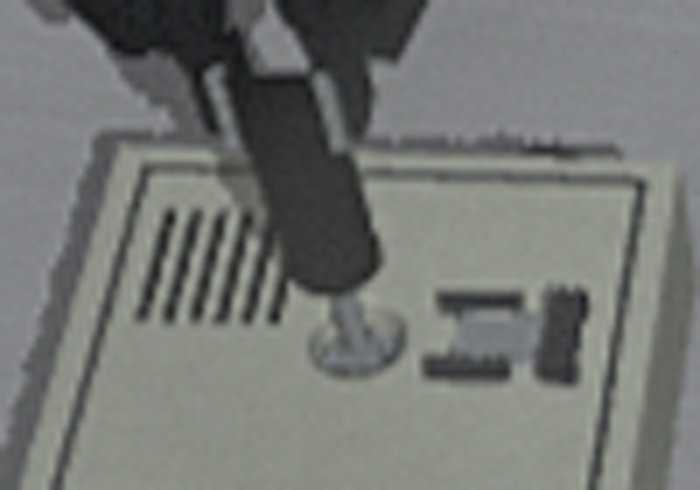

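The moment about z jumped from about 0.05 to 0.16 N·m while the tongue stopped moving. Its edge has shifted about 5.4 px, roughly 12–13 mm, so it is at the stop. I back off within the slot play, then lift.

Request:
carry_out --pt "0 0 0 0 0 -0.06 255" --pt "0 0 0 0 0 -0.14 255" --pt "0 0 -0.004 0 0 -0.14 255" --pt "0 0 -0.015 0 0 -0.14 255" --pt "0 0 -0.04 0 0 -0.14 255" --pt "0 0 -0.07 0 0 -0.14 255" --pt "0 0 -0.075 0 0 -0.14 255" --pt "0 0 -0.075 0 0 -0.14 255"

```text
clock: 16.77
position: [0.5368, -0.214, 0.2043]
tool_rot: [-3.142, -0.001, 0.276]
force: [0.5, -0.1, -0.3]
grip_width: 0.0245
```

```bash
python3 - <<'E'
from h import *
print(delta(.5367-.05*np.cos(1.2),-.2137-.05*np.sin(1.2),.21,1.2))
E
```

```text
(array([-0.0301,  0.0396, -0.0057]), array([ 2.000e-04, -5.000e-04, -9.245e-01]))
```

Request:
carry_out --pt "-0.03 0.04 -0.006 0 0 -0.17 255" --pt "-0.03 0.04 -0.006 0 0 -0.34 255" --pt "-0.03 0.04 -0.006 0 0 -0.51 255" --pt "-0.03 0.04 -0.006 0 0 -0.68 255" --pt "-0.03 0.04 -0.006 0 0 -0.85 255" --pt "-0.03 0.04 -0.006 0 0 -0.925 255" --pt "-0.03 0.04 -0.006 0 0 -0.925 255"

```text
clock: 17.65
position: [0.5183, -0.2607, 0.2095]
tool_rot: [-3.141, -0.0, 1.2]
force: [-0.6, 0.3, 0.0]
grip_width: 0.0247
```

```bash
python3 - <<'E'
from h import *
from workcell import telemetry
import pickle
st=telemetry.observe();print(st["position"],st["tool_rot"])
p,d=imaging.grab_frame("wrist");cv2.imwrite("pics/w5.png",p);np.save("w5.npy",d);pickle.dump(st,open("st5.pkl","wb"))
s,ds=imaging.grab_frame("scene");np.save("s17.npy",ds);cv2.imwrite("pics/s17.png",s)
P=cloud("wrist",d,wristT(st));z=P[...,2]
c=np.array([.5367,-.2137]);r=np.hypot(P[...,0]-c[0],P[...,1]-c[1])
mk=((z>.043)&(z<.049)&(r<.016)&(d>0)).astype(np.uint8);mk=cv2.morphologyEx(mk,cv2.MORPH_OPEN,np.ones((3,3)))
q=P[mk>0][:,:2];rr=cv2.minAreaRect(q.astype(np.float32));U=np.linalg.svd(q-q.mean(0))[2][0]
a=np.degrees(np.arctan2(U[1],U[0]));print("slot",rr,"ang",a,"rel unit rad",np.radians(a-6.5))
cv2.imwrite("pics/w5c.png",cv2.resize(p[40:190,180:340],None,fx=4,fy=4,interpolation=cv2.INTER_CUBIC))
H=np.array(imaging.camera_info("wrist")["hand_eye"]);Q=cloud("wrist",d,H)
q=Q[(d>0)&(d<.26)&(abs(Q[...,1])<.02)&(Q[...,2]>.0)&(Q[...,2]<.03)]
print(len(q),np.percentile(q,[0,1,50,99,100],axis=0).round(4))
E
```

```text
[ 0.51827592 -0.26074008  0.20949682] [-3.14053269e+00 -2.73209302e-04  1.19983636e+00]
slot ((0.5366334319114685, -0.21360015869140625), (0.005823997315019369, 0.027383694425225258), 27.375883102416992) ang -62.140544084442 rel unit rad -1.1980034946338296
471 [[-0.0002 -0.0157  0.    ]
 [ 0.0016 -0.0152  0.0003]
 [ 0.0137 -0.0002  0.0142]
 [ 0.0164  0.0145  0.025 ]
 [ 0.0165  0.0153  0.0255]]
```

View pics/w5c.png

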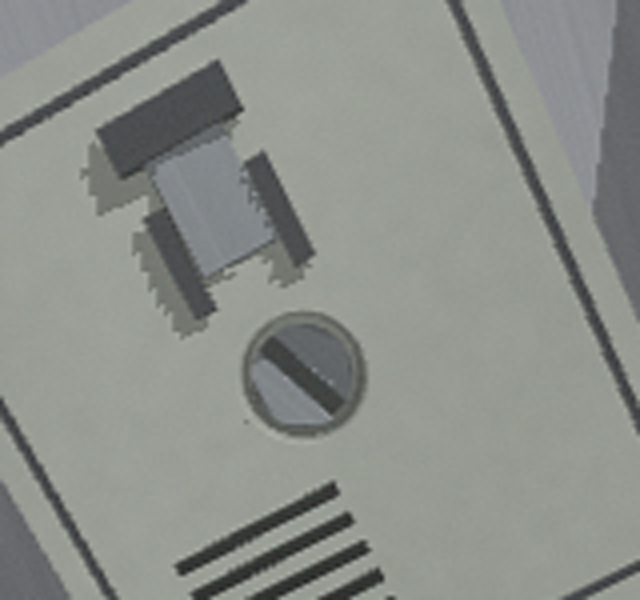

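The slot now sits at −1.198 rad relative to the unit, against a stop of −1.2. The tongue is under its keeper in the crop at (165,160). Next I return the driver to its block.

```bash
python3 - <<'E'
from h import *
print(delta(.4823,.2179,.225,2.133))
K=np.array(imaging.camera_info("wrist")["mtx"])
st=dict(position=np.array([.48239,.21794,.22519]),tool_rot=np.array([3.1384,-.0001,2.1328]))
T=wristT(st);print("hole",ray(K,T,257,178.5,.069))
p=cv2.imread("pics/w2.png");cv2.imwrite("pics/w2c.png",cv2.resize(p[150:215,200:310],None,fx=7,fy=7))
s=cv2.imread("pics/s17.png");cv2.imwrite("pics/s17c.png",cv2.resize(s[90:190,80:200],None,fx=6,fy=6,interpolation=cv2.INTER_CUBIC))
E
```

```text
(array([ 0.4328, -0.2077, -0.0151]), array([-7.000e-04, -4.000e-04, -9.344e-01]))
hole [0.48451888 0.2202514  0.069     ]
```

View pics/s17c.png

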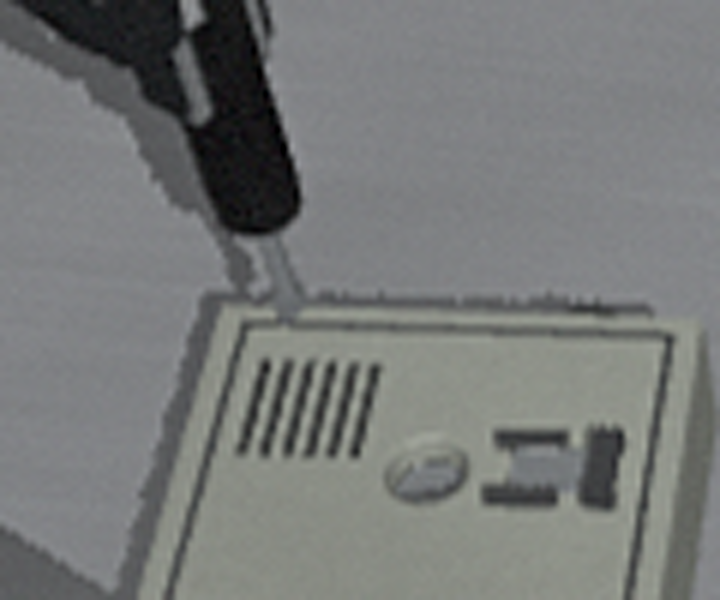

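View pics/w2c.png

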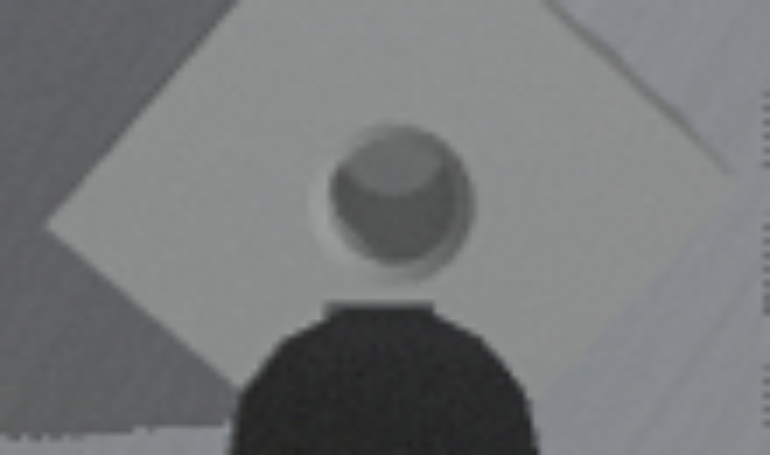

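```bash
python3 - <<'E'
from h import *
K=np.array(imaging.camera_info("wrist")["mtx"])
st=dict(position=np.array([.48239,.21794,.22519]),tool_rot=np.array([3.1384,-.0001,2.1328]))
T=wristT(st);h=ray(K,T,255.5,178.5,.069);t=ray(K,T,253.9,192.8,.1415)
tx=np.array([np.cos(2.1328),np.sin(2.1328)]);ty=np.array([np.sin(2.1328),-np.cos(2.1328)])
print("hole",h,"tip edge(front)",t,"tip-TCP in tool",(t-st['position'])[:2]@tx,(t-st['position'])[:2]@ty,"hole-TCP",(h-st['position'])[:2]@tx,(h-st['position'])[:2]@ty)
E
```

```text
hole [0.4830712  0.21934019 0.069     ] tip edge(front) [0.4809386  0.21957523 0.1415    ] tip-TCP in tool 0.002157134560688402 -0.00035677349187431375 hole-TCP 0.000821826489178098 0.0013225609753096364
```

Request:
carry_out --pt "0.02 -0.01 -0.016 0 0 -0.1 255" --pt "0.4334 -0.2072 -0.016 0 0 -0.934 255" --pt "0.4334 -0.2072 -0.016 0 0 -0.934 255" --pt "0.4334 -0.2072 -0.016 0 0 -0.934 255" --pt "0.4334 -0.2072 -0.016 0 0 -0.934 255" --pt "0.4334 -0.2072 -0.016 0 0 -0.934 255" --pt "0.4334 -0.2072 -0.016 0 0 -0.934 255" --pt "0.4334 -0.2072 -0.016 0 0 -0.934 255" --pt "0.4334 -0.2072 -0.016 0 0 -0.934 255" --pt "0.4334 -0.2072 -0.016 0 0 -0.934 255"

```text
clock: 19.0
position: [0.4817, 0.219, 0.2257]
tool_rot: [-3.141, 0.0, 2.136]
force: [0.2, -1.4, -0.8]
grip_width: 0.0243
```

```bash
python3 - <<'E'
from h import *
from workcell import telemetry
st=telemetry.observe();print(st["position"],st["tool_rot"],delta(.483,.2183,.160,2.133))
p,d=imaging.grab_frame("wrist");cv2.imwrite("pics/w6c.png",cv2.resize(p[150:215,200:310],None,fx=7,fy=7))
E
```

```text
[0.48172705 0.21898405 0.22570492] [-3.14072859e+00  9.19942842e-05  2.13577333e+00] (array([-0.0013,  0.0008,  0.0657]), array([-0.0009,  0.0001,  0.0028]))
```

View pics/w6c.png

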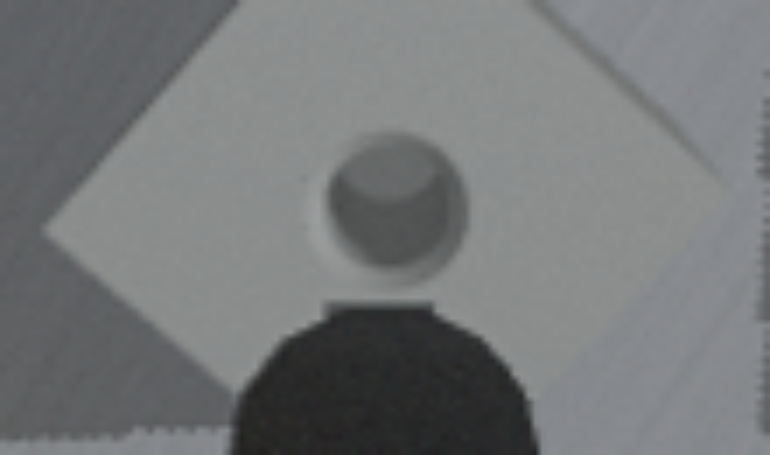

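Request:
carry_out --pt "-0.001 0.0008 0.015 0 0 0.003 255" --pt "-0.001 0.0008 0.035 0 0 0.003 255" --pt "-0.001 0.0008 0.055 0 0 0.003 255" --pt "-0.001 0.0008 0.07 0 0 0.003 255" --pt "-0.001 0.0008 0.082 0 0 0.003 255" --pt "-0.001 0.0008 0.082 0 0 0.003 255"

```text
clock: 19.8
position: [0.4831, 0.2171, 0.1435]
tool_rot: [-3.14, 0.0, 2.131]
force: [0.1, -0.5, -1.7]
grip_width: 0.0247
```

Request:
carry_out --pt "0 0.0003 0.015 0 0 0 255" --pt "0 0.0003 0.03 0 0 0 255" --pt "0 0.0003 0.04 0 0 0 255" --pt "0 0.0003 0.045 0 0 0 255" --pt "0 0.0003 0.045 0 0 0 255"

```text
clock: 20.42
position: [0.4835, 0.2177, 0.099]
tool_rot: [-3.141, 0.0, 2.132]
force: [-1.0, -0.3, -1.4]
grip_width: 0.0243
```

Request:
carry_out --pt "0 0 0.001 0 0 0 255" --pt "0 0 0.002 0 0 0 255" --pt "0 0 0.002 0 0 0 255"

```text
clock: 20.8
position: [0.4837, 0.2179, 0.0973]
tool_rot: [3.141, -0.0, 2.132]
force: [-0.3, 0.2, -1.6]
grip_width: 0.0244
```

Request:
carry_out --pt "0 0 0.001 0 0 0 255" --pt "0 0 0.0015 0 0 0 255" --pt "0 0 0.0015 0 0 0 255"

```text
clock: 21.18
position: [0.4836, 0.2178, 0.0957]
tool_rot: [-3.141, 0.0, 2.132]
force: [-0.1, -0.2, -0.7]
grip_width: 0.0249
```

Request:
carry_out --pt "0 0 0.001 0 0 0 255" --pt "0 0 0.001 0 0 0 255"

```text
clock: 21.42
position: [0.4837, 0.2178, 0.0948]
tool_rot: [3.141, -0.0, 2.132]
force: [-0.8, -0.3, 2.3]
grip_width: 0.0246
```

Request:
carry_out --pt "0 0 0.0005 0 0 0 255" --pt "0 0 0.0005 0 0 0 150" --pt "0 0 0.0005 0 0 0 0" --pt "0 0 0.0005 0 0 0 0" --pt "0 0 0.0005 0 0 0 0" --pt "0 0 0.0005 0 0 0 0" --pt "0 0 0.0005 0 0 0 0"

```text
clock: 22.3
position: [0.4836, 0.2178, 0.0942]
tool_rot: [-3.142, 0.0, 2.132]
force: [-0.3, 0.1, -0.6]
grip_width: 0.0855
```

Request:
carry_out --pt "0 0 -0.02 0 0 0 0" --pt "0 0 -0.06 0 0 0 0" --pt "0 0 -0.1 0 0 0 0" --pt "0 0 -0.14 0 0 0 0" --pt "0 0 -0.16 0 0 0 0" --pt "0 0 -0.16 0 0 0 0"

```text
clock: 23.05
position: [0.4841, 0.2181, 0.2554]
tool_rot: [3.139, -0.0, 2.132]
force: [0.1, 0.8, -1.1]
grip_width: 0.0853
```

```bash
python3 - <<'E'
from h import *
from workcell import telemetry
st=telemetry.observe();print(st["position"],st["grip_width"],st["force"])
p,d=imaging.grab_frame("wrist");cv2.imwrite("pics/w7.png",p)
P=cloud("wrist",d,wristT(st));z=P[...,2];r=np.hypot(P[...,0]-.4815,P[...,1]-.218)
m=((z>.143)&(z<.165)&(r<.04)).astype(np.uint8);q=P[m>0];rr=cv2.minAreaRect(q[:,:2].astype(np.float32));print("handle",np.median(q,0).round(4),rr)
q=P[(z>.06)&(z<.08)&(r<.06)];print("block z",np.median(q[:,2]))
s,ds=imaging.grab_frame("scene");cv2.imwrite("pics/s18.png",s)
cv2.imwrite("pics/s18c.png",cv2.resize(s[95:215,270:400],None,fx=5,fy=5,interpolation=cv2.INTER_CUBIC))
E
```

```text
[0.48410255 0.21813578 0.25539797] 0.08529289936461901 [ 0.09618498  0.7521124  -1.13812833]
handle [0.4823 0.2182 0.1474] ((0.4827325940132141, 0.21731269359588623), (0.02505233697593212, 0.02614939585328102), 31.58277130126953)
block z 0.06885082931826239
```

View pics/s18c.png

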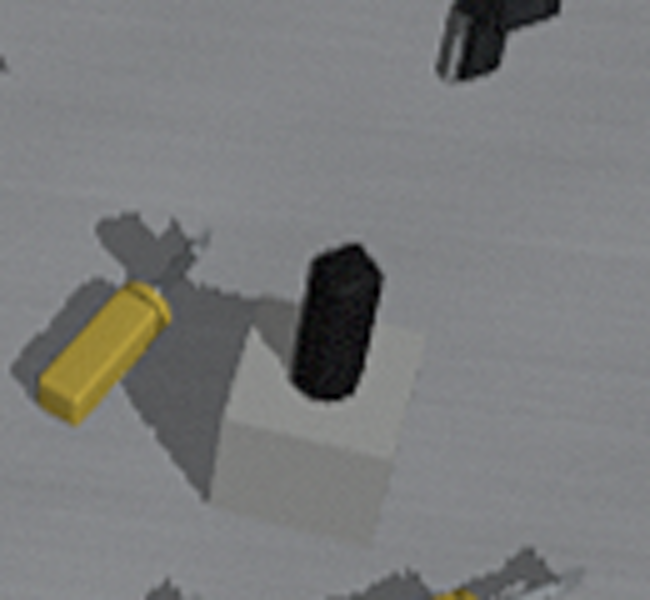

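View pics/s18.png

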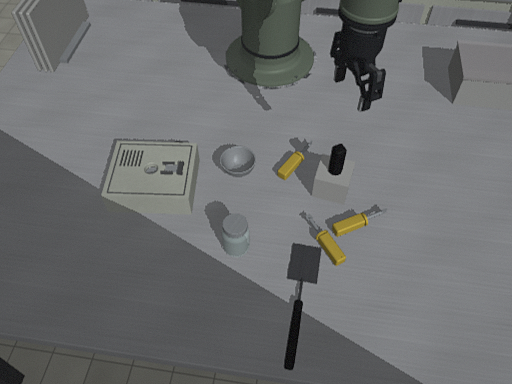

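The screwdriver stands upright in its block, with its handle top at 0.1474 m against 0.1475 m before the pick. The jar, bowl and spatula are unmoved at pixels (235,235), (238,160) and (297,305), and the gripper is clear.

```bash
python3 -c "
from workcell import ticket;print(ticket.job_done())"
```

```text
the job is handed in; nothing more can be done
None
```

The latch is fully home, the screwdriver is back down in its block, and the job is handed in at about 23 s of the 72 s allowed.

**What I did:** I took the black screwdriver, lowered it into the well and turned it lightly clockwise with about 3 N of contact. The blade had already dropped into the slot on the way down; it met the slot floor about 5 mm below the head. I turned until the tongue stopped moving and the torque rose from about 0.05 to 0.16 N·m. Then I backed off within the slot play, lifted clear, and set the screwdriver back in its block until the flange touched.

**Last checks:**
- **Slot:** it sat at −1.198 rad from the unit's x axis, with the stop at −1.2. I measured this before returning the screwdriver.
- **Tongue:** it is under its keeper, with about 12–13 mm of travel by image edge (12 mm expected).
- **Screwdriver:** its handle top is at 0.1474 m, against 0.1475 m before I picked it up. It stands upright and the gripper is open and clear.
- **Bystanders:** the jar, bowl and spatula look unmoved in the scene view.

**What disagreed:**
- **Camera offsets:** the scene camera and the robot's pose differed by 2–3 mm, so I blended them with the wrist view.
- **Turn angle:** the tool had to turn about 0.13 rad beyond the expected play, perhaps from slip or twist in the grip.
- **Yellow screwdrivers:** they stood upright in the first images but were lying down by my first wrist view, after only the first approach move. The tool stayed above them and I saw no contact force, so they probably fell on their own.

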